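Make up the autumn kits for two hives

TASK

Make up the two autumn hive kits from the stock on the bench: the blue tray, for the strong hive, gets the galvanised mouse guard and the cork-stoppered amber vial; the yellow tray, for the weak hive that is being fed, gets the orange entrance reducer, the tin feeder lid and the white-capped clear vial. Lay the guard and the reducer flat, each in the long seat of its tray, the lid flat, top up, in the large round seat, and set the glass vials down upright in the small round seats, without tipping or dropping them. The pine reducer, the hive tool and the honey jar are not wanted: leave them where they are.

Things in the scene. Friction and masses are not known exactly. Their poses are not given: they have to be found in the camera images.
- blue_tray: Blue kit tray, fixed, 174 x 153 mm plus a hand grip at each end of x (218 mm). Origin: centre of underside, x along, y across, z up. Floor 4 mm above the bench; rim, ribs, grips 5 mm above the floor. Seats, inside sizes, centres (x, y) in mm: long 168 x 54 at (0, 46.5); large round, 82 across, at (-37, -28.5); small round, 52 across, at (48, -28.5). Left or right of the stock, yaw within 0.3 rad.
- yellow_tray: Yellow kit tray, fixed, 174 x 153 mm plus a hand grip at each end of x (218 mm). Origin: centre of underside, x along, y across, z up. Floor 4 mm above the bench; rim, ribs, grips 5 mm above the floor. Seats, inside sizes, centres (x, y) in mm: long 168 x 54 at (0, 46.5); large round, 82 across, at (-37, -28.5); small round, 52 across, at (48, -28.5). Left or right of the stock, yaw within 0.3 rad.
- mouse_guard: The galvanised mouse guard: a bright metal strip with a row of nine 10 mm holes, 140 mm long, 30 mm wide, its long edges folded down so that it is 14 mm high. Lies flat, holes up; origin at the centre of its underside, x along its length, z up. 60 g.
- orange_reducer: The orange plastic entrance reducer: a bar 140 mm long, 20 mm wide, 18 mm high. Flat; origin at the centre of its underside, x along its length, z up. In its +y side a wide notch (x 22 to 58 mm) and a narrow one (x -45 to -33 mm), 9 mm deep; at the middle both sides are solid.
- feeder_lid: The tin feeder lid: a round, dented metal jar lid with pin holes, 58 mm in diameter, 14 mm high, lying flat with its top up. Origin at the centre of its underside, z up. 18 g.
- amber_vial: The amber glass vial with a cork: 26 mm in diameter up to 38 mm, 60 mm high with the cork, standing upright. Origin at the centre of its underside, z up. 30 g.
- clear_vial: The clear glass vial with a white cap: 26 mm in diameter up to 38 mm, 60 mm high with the cap, standing upright. Origin at the centre of its underside, z up. 30 g.
- pine_reducer: Bystander, lying among the stock: a reducer of bare, weathered brown pine, same shape as the orange one, 140 by 20 by 18 mm. Flat; origin at the centre of its underside, x along its length, z up. In its +y side a wide notch (x 22 to 58 mm) and a narrow one (x -45 to -33 mm), 9 mm deep; at the middle both sides are solid.
- hive_tool: Bystander: a flat steel hive tool with a red middle, 275 mm long, up to 46 mm wide, 5 mm thick (its tip curls up to 18 mm), lying beyond the stock, far from the robot. Origin on its underside near the middle, x along its length.
- honey_jar: Bystander: a closed jar of amber glass with a brass-coloured lid, 64 mm in diameter, 85 mm high, standing beyond the stock, far from the robot. Origin at the centre of its underside.

How it is judged:
By the outcome, as a careful person would: the job done as asked, in the order asked, and still so for the second after the job is handed in, with the robot touching nothing.
It also fails if it takes over 128 s, if anything falls off the work surface, if the arm or the gripper's body presses on something with over 40 N, if the wrist force passes 120 N, or if a joint passes its speed limit or range.

ROBOT

A 7-joint arm with a two-finger parallel gripper is mounted at the origin on the work surface. World frame = base frame: x ahead of the robot, y to its left, z up, the work surface at z = 0. Lengths are in m, angles in rad, forces in N, time in s.
With the tool pointing down it reaches from about 0.425 to 0.925 m from the base axis. Payload 6.8 kg.
Tool frame: the origin (TCP) lies midway between the tips of the shut fingers; the grasp point (between the pads) lies 19 mm behind it; z points along the fingers, y is the direction in which the jaws open and shut (so a half turn about z gives the same grasp; the last joint's range is limited). The gripper opens to 85 mm and grips with 20 to 120 N. Pads are 22 mm wide; open, the fingers measure 114 mm over their backs; the gripper's body (76 mm by 85 mm) begins 54 mm behind the grasp point. The pads swing forward as they close: fully open they stand 13 mm farther back than shut.
Start: joints at [-1.217, 0.477, 0.022, 1.555, -0.011, 1.109, -0.083], TCP at [0.301, 0.604, 0.231] pointing down, gripper open.
Joint ranges: [-2.96, 2.96], [-0.34, 2.1], [-1.41, 1.46], [0.24, 2.44], [-1.37, 4.51], [0.17, 1.92], [-2.96, 2.96]. Speed limits (rad/s): [2.39, 2.39, 3.14, 3.14, 3.14, 3.14, 3.14].

INTERFACE

Orientations are given as a unit quaternion [w, x, y, z].
In Python, from station import bot gives the robot as it stands. The module is installed in compiled form; this text tells all that it offers.
- The arm moves only by the tool play_rows, never from a script. Its argument "motion" is a list of rows, each a list of 2 entries, a list of its own where there are three numbers: the shift along the tool's x, y, z as a fraction of full scale, then the turn, a rotation vector about the tool's x, y, z as a fraction of full scale. In form: [[[tx, ty, tz], [rx, ry, rz]], ...]. A call has 1 to 8 rows; each row is the pose to reach, as a shift and turn from the pose measured when the call began, along the tool's axes at that moment, turning the shorter way round; what a row does not reach only later rows make up. Full scale, the value 1, is 400 mm for a shift and 360 degrees for a turn. A row lasts 1/10 s, in which the tool goes at most 50 mm and 8.59 degrees, less where a joint would pass 70% of its speed; a pose out of reach is approached as far as the arm can. A call with a number of a shift or a turn outside -1 to 1 is refused whole. A call with a gripper value outside its range is refused whole. "fingers" is the finger opening in mm, from 0 to 85.4, set as the call begins (left out, the last holds). The fingers move at their own pace and stop on an object; "grip_force" is the grip in N (left out, the last holds). Time passes only in rows, so rows that repeat a pose let the fingers close. It gives the time, the measured TCP pose, the force and the opening at its end, in the units of the state.
- bot.get_obs(): the state, without advancing time (a new reading comes with each control period).
- bot.read_camera(name): name is "side" or "top"; returns a dict with "pixels" (400x640x3 uint8, red, green, blue), "range_z" (400x640 float32, m along the optical axis (not along the pixel's ray), 0 where there is no reading), "fovy" (degrees; the focal length in pixels is half the picture's height over the tangent of half this angle, whatever the lens; pixels are square), "cx", "cy" (the principal point, pixels), "k1" (the pictures are not rectified: a ray, as slopes to the right and down, at radius r is drawn at 1 + k1 r^2 times it, then the intrinsics apply), "pose" (4x4, takes a point from camera to world coordinates). Camera axes: x right, y down, z forward; pixel columns grow to the right and rows downward; lengths in m; the calibration is good to about 2 mm. A picture is of the moment at which its call begins.
- bot.hand_in(): hands the job in, once; it reports no verdict.
The state is a dict: "t": time; "q": joint angles; "joint_vel": joint speeds; "joint_torque": joint torques, N m; "eef_pos": TCP position; "tool_rot": TCP orientation; "contact_force": force on the tool from outside, world axes, zero at the start; "torque": the same for the moment, N m; "gripper_width": opening from 0.0 (shut) to 1.0 (fully open).
Only numpy, scipy, OpenCV 4.12 (cv2) and the standard library are available. Lean on these libraries where they do the work, as an engineer would, in place of code of your own. Each camera call takes 0.05 s, during which the arm holds its last target.

## Working session

There is one attempt and no reset: what is moved stays moved. The work goes in short steps, Python scripts to look and compute and a tool call to move; the robot and the scene stay as the last step left them, time stands still between calls to the robot, and variables do not carry over. Pictures are saved under pics/ and viewed, and the job is handed in when it is done.

Besides the shell and the picture viewer there is one more tool, called after "Request:" as a command line: name --argument value ..., lists and objects as JSON in quotes. play_rows: Moves the arm, as the interface text tells. Shift numbers are shares of 400 mm and turn numbers shares of 360 degrees, none past 1 either way. Its arguments: {"type":"object","properties":{"motion":{"type":"array"},"fingers":{"type":"number"},"grip_force":{"type":"number"}},"required":["motion"]}

```bash
mkdir -p pics; cat > h.py <<'E'
import numpy as np, cv2
from station import bot
def cam(n):
    c=bot.read_camera(n); return c
def K(c):
    f=200/np.tan(np.radians(c['fovy'])/2); return f
def ray(c,u,v):
    f=K(c); x=(np.asarray(u,float)-c['cx'])/f; y=(np.asarray(v,float)-c['cy'])/f
    a,b=x.copy(),y.copy()
    for _ in range(30):
        r2=a*a+b*b; s=1+c['k1']*r2; a=x/s; b=y/s
    return a,b
def onplane(c,u,v,z):
    a,b=ray(c,u,v); d=np.stack([a,b,np.ones_like(a)],-1)@c['pose'][:3,:3].T
    o=c['pose'][:3,3]; t=(z-o[2])/d[...,2]
    return o+d*t[...,None]
def cloud(c):
    v,u=np.mgrid[0:400,0:640]; a,b=ray(c,u,v); z=c['range_z']
    p=np.stack([a*z,b*z,z],-1)@c['pose'][:3,:3].T+c['pose'][:3,3]
    p[z==0]=np.nan; return p
def proj(c,P):
    P=np.atleast_2d(P); q=(P-c['pose'][:3,3])@c['pose'][:3,:3]; x=q[:,0]/q[:,2]; y=q[:,1]/q[:,2]
    s=1+c['k1']*(x*x+y*y); f=K(c); return np.stack([x*s*f+c['cx'],y*s*f+c['cy']],-1)
E
python3 - <<'E'
from h import *
for n in('top','side'):
    c=cam(n); cv2.imwrite(f'pics/{n}0.png',c['pixels'][...,::-1]); print(n,c['fovy'],c['k1'],c['cx'],c['cy'],c['pose'].round(3).tolist())
    np.savez(f'{n}0.npz',**c)
o=bot.get_obs();print(o)
E
```

```text
top 49.28722749069195 0.037727966512820656 315.7924686893122 201.43740641806036 [[0.165, -0.96, 0.227, 0.374], [-0.986, -0.161, 0.035, -0.019], [0.003, -0.23, -0.973, 1.061], [0.0, 0.0, 0.0, 1.0]]
side 51.572827675925474 -0.05315071202361841 320.2125986203155 208.79085719850252 [[0.93, -0.202, 0.308, 0.355], [-0.368, -0.524, 0.768, -0.627], [0.006, -0.828, -0.561, 0.498], [0.0, 0.0, 0.0, 1.0]]
{'t': 0.1, 'q': array([-1.21708745,  0.47769662,  0.02230781,  1.55630736, -0.0115301 ,
        1.10929387, -0.08310769]), 'joint_vel': array([-0.00012853, -0.0005775 , -0.00087104, -0.00117293, -0.00298336,
       -0.00035774,  0.00107506]), 'joint_torque': array([ 5.04709227e-03, -5.97754955e+01,  1.61373485e+00, -2.81953830e+01,
        1.27875686e-02,  5.03075935e-03,  4.62387078e-06]), 'eef_pos': array([0.3005119 , 0.60384591, 0.2304553 ]), 'tool_rot': array([-1.46148609e-04,  2.28843214e-01,  9.73462973e-01, -7.75609022e-04]), 'contact_force': array([-0.27193219,  0.0032088 , -0.10879937]), 'torque': array([-0.02891016,  0.01170138,  0.00401549]), 'gripper_width': 0.9984202644860061}
```

View pics/top0.png

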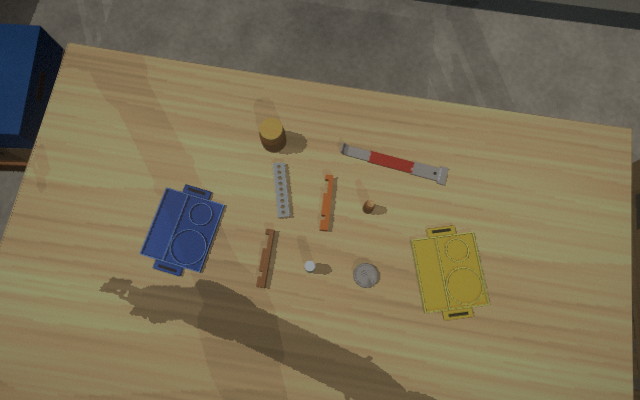

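View pics/side0.png

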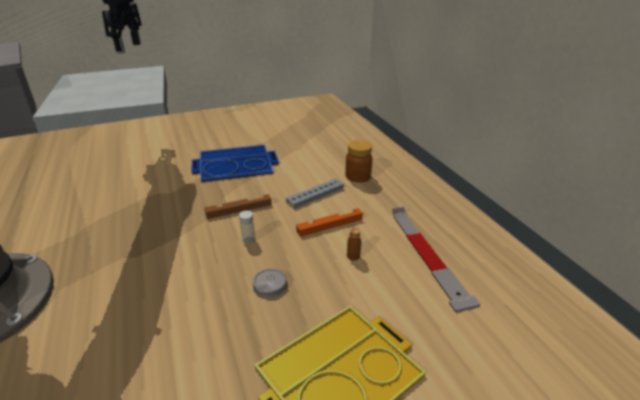

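```bash
cat > m.py <<'E'
from h import *
def comps(c,zmin=0.0):
    hsv=cv2.cvtColor(c['pixels'],cv2.COLOR_RGB2HSV); return hsv
if __name__=='__main__':
    for n in('top','side'):
        c=dict(np.load(n+'0.npz')); p=cloud(c); hsv=comps(c)
        tab=p[...,2]
        m=(tab>0.006)&(tab<.12)&(p[...,0]>.25)&(p[...,0]<1.1)&(abs(p[...,1])<.7)
        k,l,s,ce=cv2.connectedComponentsWithStats(m.astype(np.uint8))
        ok=(abs(p[...,0]-.6)<.2)&(abs(p[...,1])<.5)
        print(n,'table med z',np.nanmedian(tab[ok]))
        for i in range(1,k):
            if s[i,4]<25: continue
            q=p[l==i]; zt=np.nanpercentile(q[:,2],95)
            print(i,s[i],ce[i].round(1),'med',np.median(q,0).round(3),'ztop',zt.round(4),'hsv',np.median(hsv[l==i],0))
        b=cv2.resize(c['pixels'][120:320,120:500] if n=='top' else c['pixels'][130:400,180:490],None,fx=2.1 if n=='top' else 2.1,fy=2.1,interpolation=cv2.INTER_CUBIC)
        cv2.imwrite(f'pics/{n}0z.png',b[...,::-1])
E
python3 m.py
```

```text
top table med z 7.044781597809191e-05
12 [259 118  27  35 727] [271.9 134.7] med [0.75  0.149 0.082] ztop 0.0864 hsv [ 21. 138. 143.]
20 [340 142   9  13  69] [343.4 148.5] med [ 0.766 -0.027  0.011] ztop 0.019 hsv [18. 33. 98.]
67 [272 162  18  56 561] [280.5 189.6] med [0.633 0.111 0.013] ztop 0.0162 hsv [ 66.   8. 126.]
117 [319 175  14  56 395] [326.  203.9] med [ 0.614 -0.007  0.017] ztop 0.0204 hsv [ 12. 172. 146.]
133 [152 185  72  88 582] [192.8 212.6] med [0.578 0.31  0.009] ztop 0.0119 hsv [111. 120. 107.]
151 [363 200  12  14 121] [368.1 206.3] med [ 0.619 -0.107  0.045] ztop 0.0609 hsv [ 16. 131.  97.]
158 [189 203  24  26 125] [200.4 215. ] med [0.536 0.291 0.008] ztop 0.0115 hsv [111. 122. 107.]
184 [168 213  38  34 142] [181.  231.5] med [0.493 0.343 0.008] ztop 0.0116 hsv [110. 123. 114.]
226 [427 225  31  27 277] [440.7 232.8] med [ 0.595 -0.291  0.008] ztop 0.0115 hsv [ 25. 157. 144.]
244 [256 229  19  59 458] [265.  259.2] med [0.457 0.115 0.017] ztop 0.0204 hsv [ 14. 135. 112.]
246 [139 230  53  46 392] [163.9 262.5] med [0.408 0.349 0.009] ztop 0.012 hsv [112. 12
[... 1337 characters left out ...]
[393 206  14  14 117] [399.  211.5] med [ 0.771 -0.03   0.011] ztop 0.0184 hsv [ 13.  21. 105.]
36 [296 208  67  26 687] [328.  221.1] med [ 0.617 -0.014  0.017] ztop 0.0194 hsv [ 11. 219. 146.]
37 [239 211  16  31 390] [246.8 225.6] med [ 0.459 -0.003  0.039] ztop 0.0608 hsv [ 23.   51.  121.5]
48 [347 227  15  32 383] [354.1 243.1] med [ 0.624 -0.119  0.037] ztop 0.0603 hsv [ 14. 192.  79.]
100 [253 268  34  27 731] [269.4 281.2] med [ 0.464 -0.131  0.012] ztop 0.0144 hsv [ 11.  17. 126.]
149 [ 254  306  171   94 2151] [343.7 356.7] med [ 0.529 -0.312  0.009] ztop 0.0102 hsv [ 26. 159. 157.]
163 [358 346  43  38 318] [379.4 364.5] med [ 0.56  -0.337  0.008] ztop 0.0101 hsv [ 26. 163. 159.]
```

```bash
cat > m2.py <<'E'
from h import *
def seg(c,box,f):
    hsv=cv2.cvtColor(c['pixels'],cv2.COLOR_RGB2HSV).astype(int); m=f(hsv[...,0],hsv[...,1],hsv[...,2],cloud(c)[...,2]).astype(np.uint8)
    M=np.zeros_like(m); x0,y0,x1,y1=box; M[y0:y1,x0:x1]=m[y0:y1,x0:x1]
    M=cv2.morphologyEx(M,cv2.MORPH_CLOSE,np.ones((3,3)))
    k,l,s,ce=cv2.connectedComponentsWithStats(M); i=1+np.argmax(s[1:,4]); return l==i
def meas(c,M,z):
    # area-weighted on plane via contour
    cs,_=cv2.findContours(M.astype(np.uint8),cv2.RETR_EXTERNAL,cv2.CHAIN_APPROX_NONE); k=max(cs,key=cv2.contourArea)[:,0,:]
    P=onplane(c,k[:,0],k[:,1],z)[:,:2]*1000
    r=cv2.minAreaRect(P.astype(np.float32)); 
    v,u=np.nonzero(M); Q=onplane(c,u,v,z)[:,:2]*1000
    w,V=np.linalg.eigh(np.cov(Q.T)); a=np.degrees(np.arctan2(V[1,1],V[0,1])); a=(a+90)%180-90
    return Q.mean(0).round(1),'rect',np.round(r[0],1),np.round(r[1],1),round(r[2],1),'pca',round(a,1),'n',len(u)
sp={
'blue':(lambda h,s,v,z:(abs(h-112)<10)&(s>80),{'top':(130,175,240,280),'side':(180,130,290,190)},.006),
'yellow':(lambda h,s,v,z:(h>22)&(h<34)&(s>110),{'top':(400,215,500,330),'side':(240,300,440,400)},.006),
'orange':(lambda h,s,v,z:(h<16)&(s>150),{'top':(310,165,345,240),'side':(285,200,372,240)},.018),
'guard':(lambda h,s,v,z:(s<60)&(z>.005),{'top':(265,155,300,225),'side':(280,172,350,212)},.014),
'pine':(lambda h,s,v,z:z>.008,{'top':(250,225,285,295),'side':(200,190,275,220)},.018),
'lid':(lambda h,s,v,z:(z>.004),{'top':(345,255,388,295),'side':(245,262,295,302)},.014),
'amber':(lambda h,s,v,z:(z>.052),{'top':(355,190,385,220),'side':(340,220,370,265)},.060),
'clear':(lambda h,s,v,z:(z>.052),{'top':(298,255,325,280),'side':(235,205,262,250)},.060),
}
if __name__=='__main__':
    for n in('top','side'):
        c=dict(np.load(n+'0.npz')); im=c['pixels'].copy()
        for k,(f,b,z) in sp.items():
            M=seg(c,b[n],f); print(n,k,*meas(c,M,z))
            cs,_=cv2.findContours(M.astype(np.uint8),0,2); cv2.drawContours(im,cs,-1,(255,0,255),1)
        im=im[110:330,120:500] if n=='top' else im[130:400,180:490]
        cv2.imwrite(f'pics/{n}0m.png',cv2.resize(im,None,fx=2.1,fy=2.1,interpolation=cv2.INTER_NEAREST)[...,::-1])
E
python3 m2.py
```

```text
top blue [496.  329.4] rect [498.9 329.5] [153.6 215.5] 82.5 pca -7.5 n 4873
top yellow [ 501.8 -323.1] rect [ 504.7 -322.6] [217.2 156.3] 16.9 pca 17.4 n 5370
top orange [615.7  -7.8] rect [620.8  -6.6] [140.   18.6] 3.4 pca 2.6 n 357
top guard [634.7 110.6] rect [635.  110.9] [140.3  30.2] 16.0 pca 16.2 n 598
top pine [458.6 115. ] rect [462.6 116. ] [139.4  21.3] 1.4 pca 0.5 n 456
top lid [ 461.5 -125.2] rect [ 462.4 -126.9] [58.5 58.6] 71.0 pca 77.6 n 472
top amber [ 624.8 -108.5] rect [ 624.9 -108. ] [14.5 16.6] 9.5 pca 72.1 n 45
top clear [457.1   8. ] rect [456.2   7.9] [22.6 22.8] 9.5 pca -83.6 n 95
side blue [498.2 319.9] rect [500.7 324.1] [157.9 212.3] 82.5 pca -7.7 n 2154
side yellow [ 511.2 -312.2] rect [ 503.2 -323.4] [210.7 157.5] 16.8 pca -11.9 n 10348
side orange [616.1 -20.2] rect [620.8 -18.7] [146.5  41.3] 3.4 pca 3.9 n 819
side guard [635.3 102.4] rect [637.7 102.6] [143.   42.3] 15.4 pca 16.4 n 604
side pine [462.4  99.4] rect [465.2  85.3] [142.   81.2] 1.2 pca -2.6 n 703
side lid [ 463.1 -134.1] rect [ 464.2 -133.3] [65.1 55.6] 75.9 pca 74.2 n 771
side amber [ 625.8 -114.5] rect [ 625.6 -115. ] [25.9 16.1] 68.8 pca 62.4 n 75
side clear [4.593e+02 1.000e-01] rect [458.6   0. ] [33.4 23.9] 76.1 pca 81.6 n 128
```

```bash
ls pics
```

```text
side0.png
side0m.png
side0z.png
top0.png
top0m.png
top0z.png
```

```bash
cat > ov.py <<'E'
from h import *
import sys
est={'orange':(620.5,-7,3.4,140,20,18),'guard':(635,111,16,140,30,14),'blue':(499,329.5,-7.5,174,153,9),'yellow':(504.5,-322.8,17,174,153,9),'pine':(462.6,116,1.3,140,20,18)}
cir={'lid':(462,-126.5,29,14),'lidb':(462,-126.5,29,0),'amber':(624.9,-108.2,13,38),'amberb':(624.9,-108.2,13,0),'clear':(456.5,8,13,38),'clearb':(456.5,8,13,0)}
def draw(c,im,S,off):
    for k,(x,y,a,L,W,z) in est.items():
        a=np.radians(a);R=np.array([[np.cos(a),-np.sin(a)],[np.sin(a),np.cos(a)]])
        P=np.array([[L,W],[-L,W],[-L,-W],[L,-W]])/2@R.T+[x,y]; poly(c,im,P,z,S,off)
        if k in('blue','yellow'):
            for cx,cy,r in((-37,-28.5,41),(48,-28.5,26)):
                t=np.linspace(0,6.28,40); poly(c,im,(np.c_[cx+r*np.cos(t),cy+r*np.sin(t)])@R.T+[x,y],z,S,off)
    for x,y,r,z in cir.values():
        t=np.linspace(0,6.28,40); poly(c,im,np.c_[x+r*np.cos(t),y+r*np.sin(t)],z,S,off)
def poly(c,im,P,z,S,off):
    q=(proj(c,np.c_[P,np.full(len(P),z)]/1000)-off+.5)*S-.5
    cv2.polylines(im,[(q*16).round().astype(np.int32)],True,(255,0,255),1,cv2.LINE_AA,4)
if __name__=='__main__':
    for n,(x0,y0,x1,y1) in {'top':(130,110,500,330),'side':(180,130,450,400)}.items():
        c=dict(np.load(n+'0.npz')); S=2.15
        im=cv2.resize(c['pixels'][y0:y1,x0:x1],None,fx=S,fy=S,interpolation=cv2.INTER_CUBIC)
        draw(c,im,S,np.array([x0,y0])); cv2.imwrite(f'pics/{n}0ov.png',im[...,::-1])
E
python3 ov.py
```

```text
(no output)
```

View pics/top0ov.png

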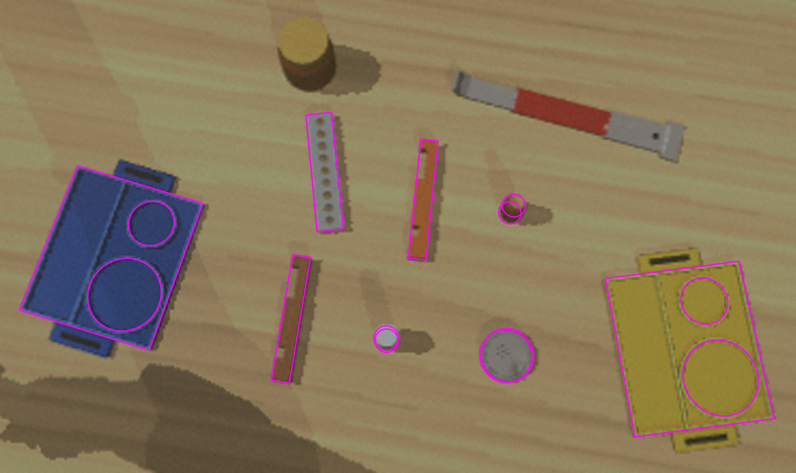

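View pics/side0ov.png

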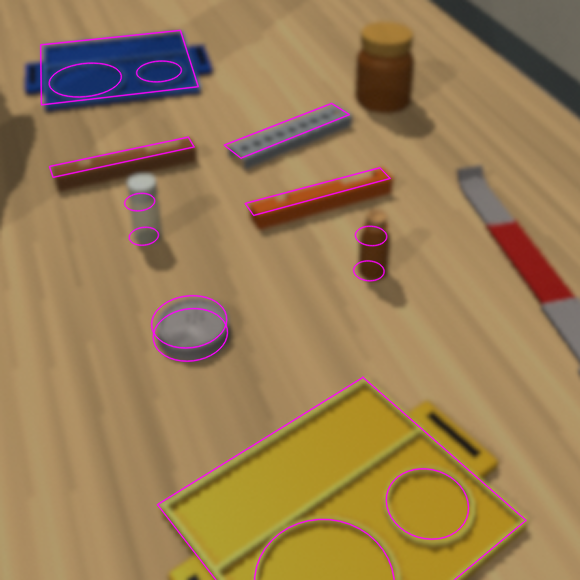

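```bash
cat > go.py <<'E'
import sys
from h import *
from scipy.spatial.transform import Rotation as Ro
# args: x y z(mm) yaw(deg)
def rel(x,y,z,a):
    o=bot.get_obs(); w=o['tool_rot']; R=Ro.from_quat([w[1],w[2],w[3],w[0]])
    a=np.radians(a); T=Ro.from_matrix(np.array([[np.cos(a),np.sin(a),0],[np.sin(a),-np.cos(a),0],[0,0,-1]]))
    d=R.inv().apply(np.array([x,y,z])/1000-o['eef_pos'])/.4; r=(R.inv()*T).as_rotvec()/(2*np.pi)
    return d,r,o
if __name__=='__main__':
    v=list(map(float,sys.argv[1:]))
    for i in range(0,len(v),4):
        d,r,o=rel(*v[i:i+4]); print(d.round(4).tolist(),r.round(4).tolist(), 'dist rows',round(np.linalg.norm(d)*8,1),'rot rows',round(np.linalg.norm(r)*360/8.59,1))
    print('t',round(o['t'],2),'pos',(o['eef_pos']*1000).round(1),'F',o['contact_force'].round(1),'w',round(o['gripper_width']*85.4,1))
E
python3 go.py 470 355 150 175  635.5 109.5 120 196
```

```text
[-0.6565, -0.3679, 0.2018] [-0.0003, -0.0, -0.0596] dist rows 6.2 rot rows 2.5
[-1.3004, -0.7329, 0.2774] [-0.0002, -0.0001, -0.1179] dist rows 12.1 rot rows 4.9
t 0.1 pos [300.5 603.8 230.5] F [-0.3  0.  -0.1] w 85.3
```

Request:
play_rows --motion '[[[-0.08,-0.045,0.02],[0,0,-0.01]],[[-0.2,-0.11,0.05],[0,0,-0.025]],[[-0.32,-0.18,0.08],[0,0,-0.04]],[[-0.42,-0.23,0.12],[0,0,-0.06]],[[-0.52,-0.29,0.16],[0,0,-0.06]],[[-0.6,-0.34,0.18],[0,0,-0.06]],[[-0.66,-0.37,0.2],[0,0,-0.06]],[[-0.66,-0.37,0.2],[0,0,-0.06]]]' --fingers 50 --grip_force 30

```text
t: 0.9
eef_pos: [0.4735, 0.3475, 0.1492]
tool_rot: [-0.001, 0.046, 0.999, -0.003]
contact_force: [-0.4, 0.1, -0.2]
gripper_width: 0.59
```

```bash
python3 go.py 635.5 109.5 120 196
```

```text
[-0.4585, -0.5544, 0.0759] [-0.0009, -0.0003, -0.0592] dist rows 5.8 rot rows 2.5
t 0.9 pos [473.5 347.5 149.2] F [-0.4  0.1 -0.2] w 50.3
```

Request:
play_rows --motion '[[[-0.08,-0.1,0.01],[0,0,-0.02]],[[-0.17,-0.2,0.03],[0,0,-0.04]],[[-0.25,-0.3,0.04],[0,0,-0.059]],[[-0.33,-0.4,0.055],[-0.0009,0,-0.059]],[[-0.41,-0.49,0.07],[-0.0009,0,-0.059]],[[-0.4585,-0.5544,0.076],[-0.0009,0,-0.059]],[[-0.4585,-0.5544,0.076],[-0.0009,0,-0.059]],[[-0.4585,-0.5544,0.076],[-0.0009,0,-0.059]]]'

```text
t: 1.7
eef_pos: [0.6357, 0.109, 0.1195]
tool_rot: [-0.001, -0.137, 0.991, 0.0]
contact_force: [-0.7, -0.1, -0.5]
gripper_width: 0.584
```

```bash
python3 go.py 635.5 109.5 6.5 196; python3 - <<'E'
from h import *
for n in('top','side'):
    c=cam(n); cv2.imwrite(f'pics/{n}1.png',c['pixels'][...,::-1])
    print(n,proj(c,bot.get_obs()['eef_pos']))
E
```

```text
[-0.0006, 0.0012, 0.2826] [0.0001, -0.0004, -0.0006] dist rows 2.3 rot rows 0.0
t 1.7 pos [635.7 109.  119.5] F [-0.7 -0.1 -0.5] w 49.9
top [[276.84363568 176.99411614]]
side [[313.29423116 146.39318238]]
```

View pics/side1.png

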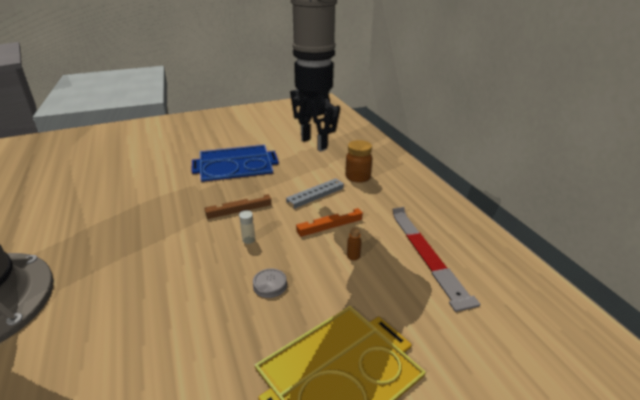

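View pics/top1.png

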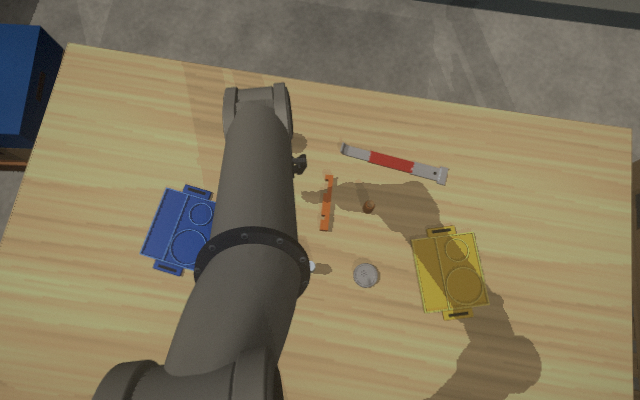

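Request:
play_rows --motion '[[[0,0,0.06],[0,0,0]],[[0,0,0.14],[0,0,0]],[[0,0,0.21],[0,0,0]],[[0,0,0.26],[0,0,0]],[[0,0,0.2826],[0,0,0]],[[0,0,0.2826],[0,0,0]],[[0,0,0.2826],[0,0,0]]]'

```text
t: 2.5
eef_pos: [0.6349, 0.1132, 0.0078]
tool_rot: [-0.001, -0.14, 0.99, 0.001]
contact_force: [-0.4, 1.0, -0.1]
gripper_width: 0.583
```

```bash
python3 go.py 635.5 109.5 6.5 196; python3 - <<'E'
from h import *
c=cam('side'); im=c['pixels'][90:220,240:400]; cv2.imwrite('pics/side2.png',cv2.resize(im,None,fx=5,fy=4.6,interpolation=cv2.INTER_CUBIC)[:598,:,::-1])
E
```

```text
[0.0011, -0.0093, 0.0031] [0.0003, -0.0001, 0.0004] dist rows 0.1 rot rows 0.0
t 2.5 pos [634.9 113.2   7.8] F [-0.4  1.  -0.1] w 49.7
```

View pics/side2.png

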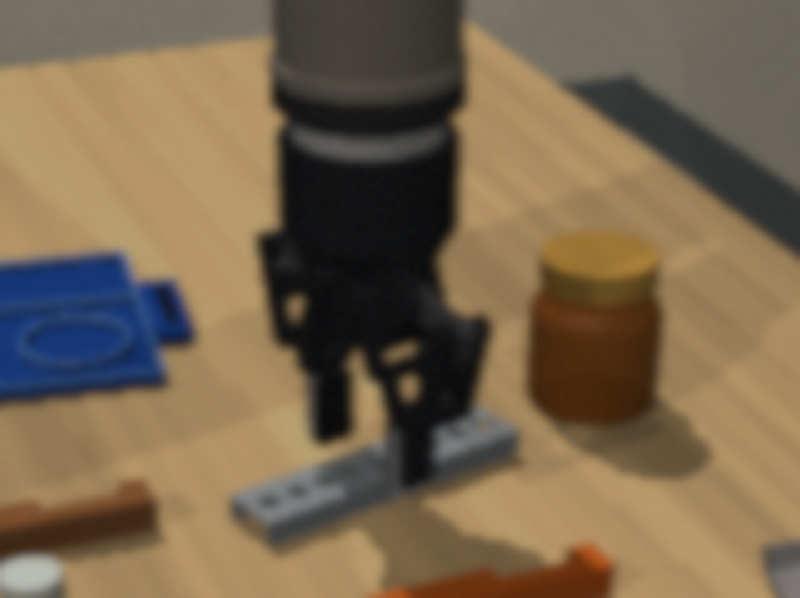

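Request:
play_rows --motion '[[[0.001,-0.009,0],[0,0,0]],[[0.001,-0.009,0],[0,0,0]]]'

```text
t: 2.75
eef_pos: [0.637, 0.1088, 0.0094]
tool_rot: [0.001, -0.14, 0.99, 0.001]
contact_force: [-1.0, -0.3, -0.1]
gripper_width: 0.588
```

```bash
python3 go.py 635.5 109.5 6.5 196; python3 - <<'E'
from h import *
c=cam('side'); im=c['pixels'][150:220,270:360]; cv2.imwrite('pics/side3.png',cv2.resize(im,None,fx=8,fy=8,interpolation=cv2.INTER_CUBIC)[:598,:,::-1])
print(bot.get_obs()['joint_vel'].round(4))
E
python3 go.py 635.5 109.5 6.5 196
```

```text
[0.003, 0.0026, 0.0073] [0.0002, 0.0003, 0.0002] dist rows 0.1 rot rows 0.0
t 2.75 pos [637.  108.8   9.4] F [-1.  -0.3 -0.1] w 50.2
[-0.0016  0.0067 -0.0051  0.0049 -0.0007  0.0008 -0.0011]
[0.0023, 0.0022, 0.0066] [0.0002, 0.0002, 0.0002] dist rows 0.1 rot rows 0.0
t 2.8 pos [636.6 108.9   9.1] F [ 1.5 -0.1 -0.2] w 49.9
```

View pics/side3.png

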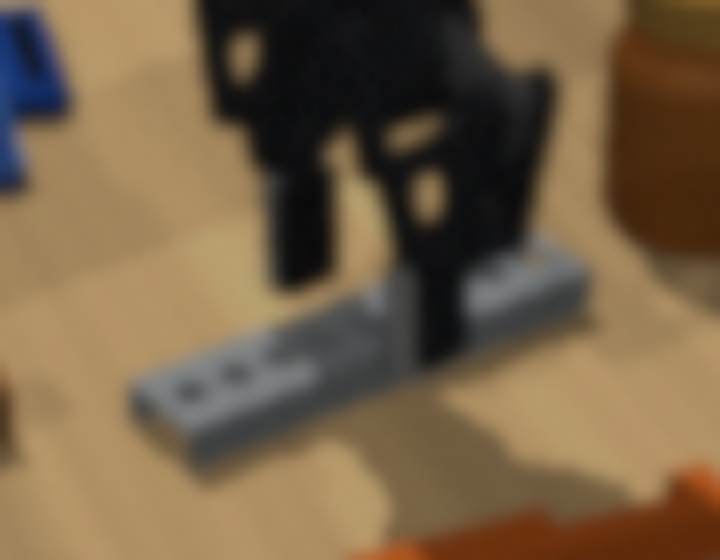

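Request:
play_rows --motion '[[[0.002,0.002,0.0065],[0,0,0]],[[0.002,0.002,0.0065],[0,0,0]],[[0.002,0.002,0.0065],[0,0,0]],[[0.002,0.002,0.0065],[0,0,0]]]'

```text
t: 3.2
eef_pos: [0.6356, 0.1095, 0.0065]
tool_rot: [0.001, -0.14, 0.99, 0.001]
contact_force: [0.6, 0.7, 0.6]
gripper_width: 0.587
```

```bash
python3 go.py 635.5 109.5 6.5 196;python3 go.py 635.5 109.5 6.5 196
```

```text
[0.0002, -0.0, -0.0001] [0.0002, 0.0002, 0.0002] dist rows 0.0 rot rows 0.0
t 3.2 pos [635.6 109.5   6.5] F [0.6 0.7 0.6] w 50.1
[0.0002, -0.0, -0.0001] [0.0002, 0.0002, 0.0002] dist rows 0.0 rot rows 0.0
t 3.2 pos [635.6 109.5   6.5] F [0.6 0.7 0.6] w 50.1
```

Request:
play_rows --motion '[[[0,0,0],[0,0,0]],[[0,0,0],[0,0,0]],[[0,0,0],[0,0,0]],[[0,0,0],[0,0,0]],[[0,0,0],[0,0,0]],[[0,0,0],[0,0,0]]]' --fingers 20 --grip_force 40

```text
t: 3.8
eef_pos: [0.6358, 0.1096, 0.0066]
tool_rot: [0.001, -0.14, 0.99, 0.001]
contact_force: [0.0, 0.1, 2.6]
gripper_width: 0.333
```

```bash
python3 go.py 635.5 109.5 6.5 196 635.5 109.5 90 196; python3 - <<'E'
from h import *
c=cam('side'); im=c['pixels'][150:220,270:360]; cv2.imwrite('pics/side4.png',cv2.resize(im,None,fx=8,fy=8,interpolation=cv2.INTER_CUBIC)[:598,:,::-1])
E
```

```text
[0.0009, -0.0, 0.0004] [0.0002, 0.0003, 0.0002] dist rows 0.0 rot rows 0.0
[0.0005, 0.0003, -0.2084] [0.0002, 0.0003, 0.0002] dist rows 1.7 rot rows 0.0
t 3.8 pos [635.8 109.6   6.6] F [0.  0.1 2.6] w 28.5
```

View pics/side4.png

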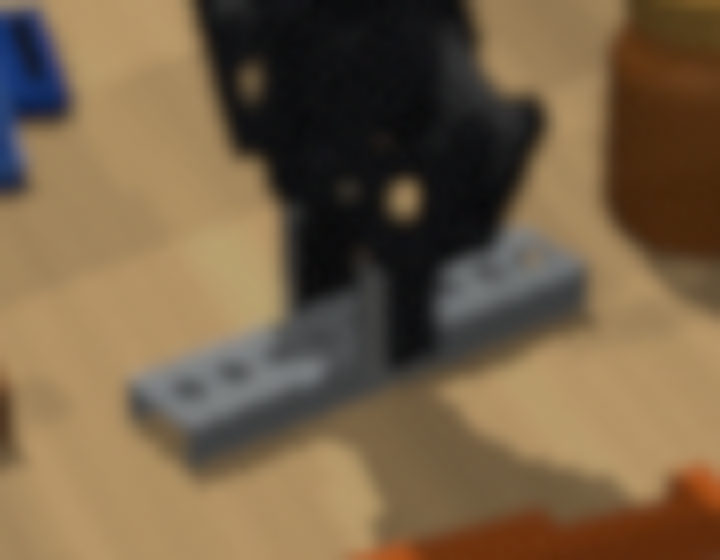

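Request:
play_rows --motion '[[[0,0,-0.03],[0,0,0]],[[0,0,-0.08],[0,0,0]],[[0,0,-0.14],[0,0,0]],[[0,0,-0.19],[0,0,0]],[[0,0,-0.2],[0,0,0]],[[0,0,-0.2],[0,0,0]]]'

```text
t: 4.45
eef_pos: [0.636, 0.1095, 0.0874]
tool_rot: [0.001, -0.14, 0.99, 0.001]
contact_force: [0.3, -0.2, -1.6]
gripper_width: 0.336
```

```bash
python3 go.py 505.6 374.1 80 172.5
```

```text
[0.1303, 0.7259, 0.0192] [0.0003, 0.0005, 0.0655] dist rows 5.9 rot rows 2.7
t 4.45 pos [636.  109.5  87.4] F [ 0.3 -0.2 -1.6] w 28.7
```

Request:
play_rows --motion '[[[0.01,0.06,0],[0,0,0.01]],[[0.03,0.17,0.01],[0,0,0.02]],[[0.05,0.29,0.01],[0,0,0.035]],[[0.073,0.41,0.015],[0,0,0.05]],[[0.095,0.53,0.0192],[0,0,0.065]],[[0.115,0.64,0.0192],[0.0003,0.0005,0.0655]],[[0.127,0.7,0.0192],[0.0003,0.0005,0.0655]],[[0.13,0.726,0.0192],[0.0003,0.0005,0.0655]]]'

```text
t: 5.25
eef_pos: [0.5024, 0.3773, 0.0785]
tool_rot: [-0.002, 0.063, 0.998, -0.0]
contact_force: [-0.6, -0.0, -0.6]
gripper_width: 0.329
```

Request:
play_rows --motion '[[[0,0,0],[0,0,0]],[[0,0,0],[0,0,0]]]'

```text
t: 5.45
eef_pos: [0.5026, 0.3755, 0.0776]
tool_rot: [-0.002, 0.063, 0.998, -0.001]
contact_force: [1.0, -1.6, -0.1]
gripper_width: 0.333
```

```bash
python3 go.py 505.6 374.1 80 172.5 505.6 374.1 15 172.5; python3 - <<'E'
from h import *
c=cam('top'); im=c['pixels'][160:300,120:260]; cv2.imwrite('pics/t5.png',cv2.resize(im,None,fx=4,fy=4,interpolation=cv2.INTER_CUBIC)[:,:,::-1])
c=cam('side'); im=c['pixels'][90:200,170:310]; cv2.imwrite('pics/s5.png',cv2.resize(im,None,fx=5,fy=5,interpolation=cv2.INTER_CUBIC)[:,:,::-1])
E
```

```text
[-0.0078, -0.0026, -0.0061] [-0.0004, -0.0006, 0.0006] dist rows 0.1 rot rows 0.0
[-0.0084, -0.0022, 0.1564] [-0.0004, -0.0006, 0.0006] dist rows 1.3 rot rows 0.0
t 5.45 pos [502.6 375.5  77.6] F [ 1.  -1.6 -0.1] w 28.5
```

View pics/t5.png

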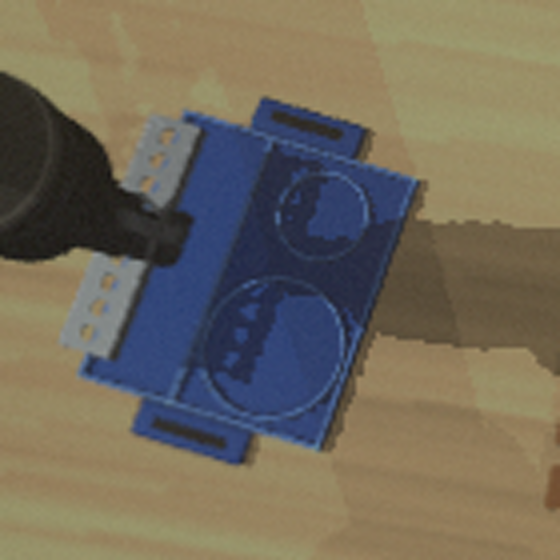

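View pics/s5.png

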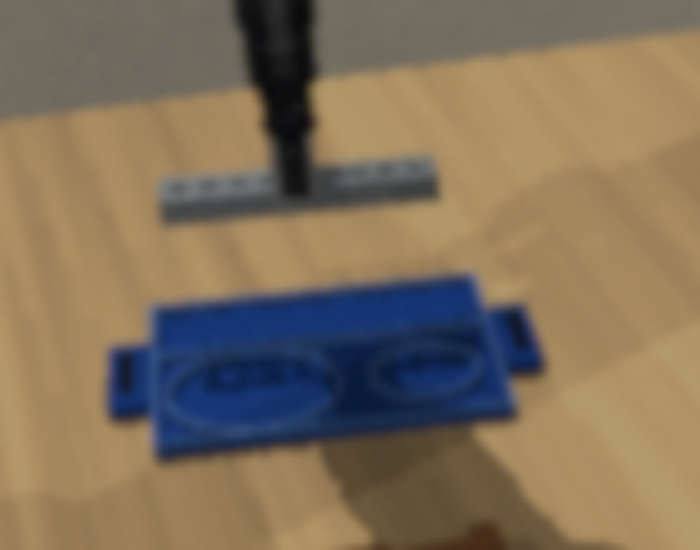

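Request:
play_rows --motion '[[[-0.004,-0.001,0.03],[0,0,0]],[[-0.008,-0.002,0.07],[0,0,0]],[[-0.008,-0.002,0.11],[0,0,0]],[[-0.008,-0.002,0.14],[0,0,0]],[[-0.008,-0.002,0.15],[-0.0004,-0.0006,0.0006]],[[-0.008,-0.002,0.15],[-0.0004,-0.0006,0.0006]],[[-0.008,-0.002,0.15],[-0.0004,-0.0006,0.0006]]]'

```text
t: 6.25
eef_pos: [0.5067, 0.3737, 0.0183]
tool_rot: [0.001, 0.066, 0.998, 0.0]
contact_force: [-0.1, 0.4, 0.5]
gripper_width: 0.337
```

```bash
python3 go.py 505.6 374.1 10.8 172.5;  python3 - <<'E'
from h import *
c=cam('side'); im=c['pixels'][90:200,170:310]; cv2.imwrite('pics/s6.png',cv2.resize(im,None,fx=5,fy=5,interpolation=cv2.INTER_CUBIC)[:,:,::-1])
c=cam('top'); im=c['pixels'][160:300,120:260]; cv2.imwrite('pics/t6.png',cv2.resize(im,None,fx=4,fy=4,interpolation=cv2.INTER_CUBIC)[:,:,::-1])
E
```

```text
[0.0028, 0.0005, 0.0188] [0.0001, 0.0002, -0.0003] dist rows 0.2 rot rows 0.0
t 6.25 pos [506.7 373.7  18.3] F [-0.1  0.4  0.5] w 28.8
```

View pics/s6.png

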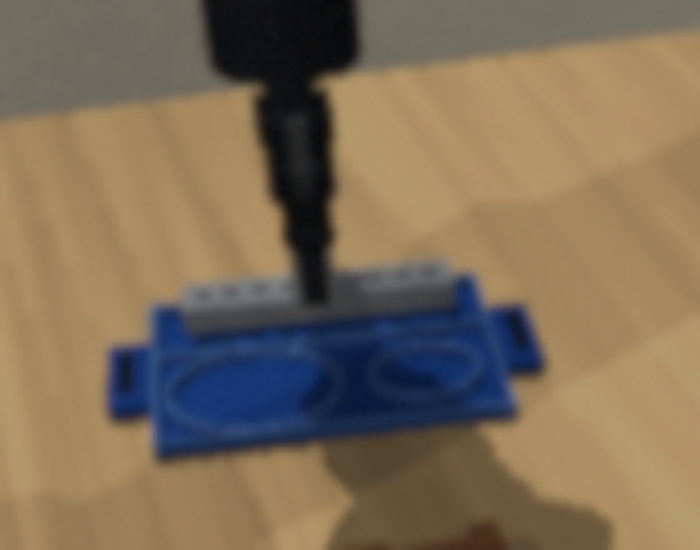

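View pics/t6.png

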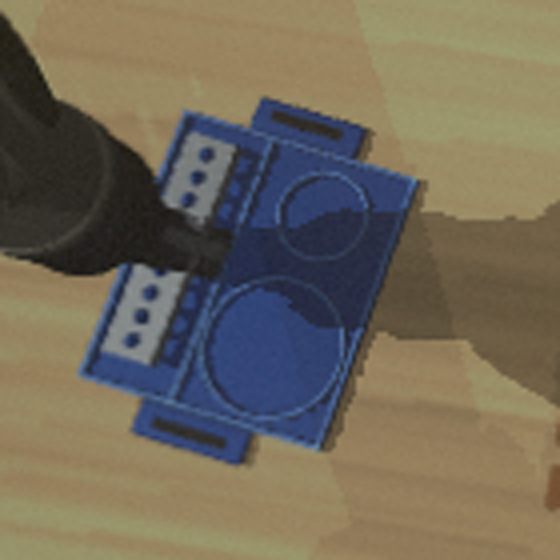

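Request:
play_rows --motion '[[[0.003,0,0.006],[0,0,0]],[[0.003,0,0.013],[0,0,0]],[[0.003,0,0.0188],[0,0,0]],[[0.003,0,0.0188],[0,0,0]],[[0.003,0,0.0188],[0,0,0]]]'

```text
t: 6.85
eef_pos: [0.5057, 0.374, 0.0112]
tool_rot: [0.001, 0.066, 0.998, 0.001]
contact_force: [0.7, 0.2, -0.3]
gripper_width: 0.338
```

```bash
python3 go.py 505.6 374.1 10.8 172.5
```

```text
[0.0003, 0.0002, 0.001] [0.0002, 0.0003, -0.0003] dist rows 0.0 rot rows 0.0
t 6.85 pos [505.7 374.   11.2] F [ 0.7  0.2 -0.3] w 28.9
```

Request:
play_rows --motion '[[[0,0,0.001],[0,0,0]],[[0,0,0.001],[0,0,0]],[[0,0,0.001],[0,0,0]],[[0,0,0.001],[0,0,0]]]' --fingers 42

```text
t: 7.25
eef_pos: [0.5058, 0.3741, 0.0109]
tool_rot: [0.001, 0.066, 0.998, 0.001]
contact_force: [0.1, -0.1, -0.2]
gripper_width: 0.494
```

Request:
play_rows --motion '[[[0,0,-0.02],[0,0,0]],[[0,0,-0.08],[0,0,0]],[[0,0,-0.16],[0,0,0]],[[0,0,-0.25],[0,0,0]],[[0,0,-0.28],[0,0,0]]]' --fingers 60

```text
t: 7.75
eef_pos: [0.5075, 0.3753, 0.1274]
tool_rot: [0.003, 0.066, 0.998, 0.003]
contact_force: [0.1, 0.5, 0.1]
gripper_width: 0.702
```

```bash
python3 go.py 625.3 -109.7 120 82.5;  python3 - <<'E'
from h import *
c=cam('side'); im=c['pixels'][90:200,170:310]; cv2.imwrite('pics/s7.png',cv2.resize(im,None,fx=5,fy=5,interpolation=cv2.INTER_CUBIC)[:,:,::-1])
E
```

```text
[-0.4525, -1.1628, 0.014] [0.0015, -0.0, 0.2497] dist rows 10.0 rot rows 10.5
t 7.75 pos [507.5 375.3 127.4] F [0.1 0.5 0.1] w 60.0
```

View pics/s7.png

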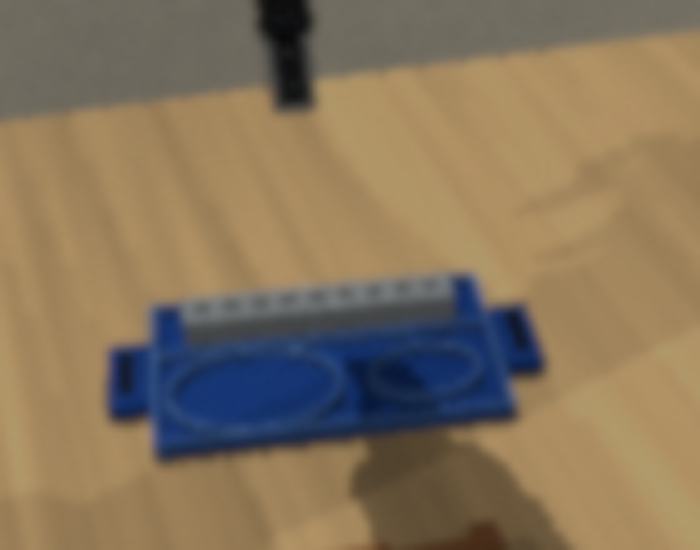

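Request:
play_rows --motion '[[[-0.03,-0.07,0],[0,0,0.015]],[[-0.07,-0.18,0],[0,0,0.035]],[[-0.115,-0.3,0],[0,0,0.06]],[[-0.16,-0.41,0],[0,0,0.08]],[[-0.21,-0.53,0],[0,0,0.105]],[[-0.25,-0.64,0],[0,0,0.125]],[[-0.3,-0.76,0],[0,0,0.15]],[[-0.34,-0.87,0],[0,0,0.17]]]'

```text
t: 8.6
eef_pos: [0.5961, 0.0105, 0.1256]
tool_rot: [0.001, 0.567, 0.823, 0.004]
contact_force: [0.9, 0.6, -0.1]
gripper_width: 0.702
```

```bash
python3 go.py 625.3 -109.7 120 82.5
```

```text
[-0.3068, -0.0389, 0.0129] [0.0011, -0.0008, 0.0788] dist rows 2.5 rot rows 3.3
t 8.6 pos [596.1  10.5 125.6] F [ 0.9  0.6 -0.1] w 59.9
```

Request:
play_rows --motion '[[[-0.1,-0.012,0],[0,0,0.023]],[[-0.2,-0.025,0.01],[0,0,0.045]],[[-0.27,-0.035,0.0129],[0,0,0.065]],[[-0.307,-0.039,0.0129],[0.001,-0.001,0.0788]],[[-0.307,-0.039,0.0129],[0.001,-0.001,0.0788]],[[-0.307,-0.039,0.0129],[0.001,-0.001,0.0788]],[[-0.307,-0.039,0.0129],[0.001,-0.001,0.0788]]]'

```text
t: 9.3
eef_pos: [0.6249, -0.1079, 0.1195]
tool_rot: [0.0, 0.751, 0.661, -0.0]
contact_force: [-0.1, 0.5, 0.1]
gripper_width: 0.702
```

```bash
python3 go.py 625.3 -109.7 11 82.5;python3 - <<'E'
from h import *
c=cam('side'); im=c['pixels'][130:280,290:440]; cv2.imwrite('pics/s8.png',cv2.resize(im,None,fx=4,fy=4,interpolation=cv2.INTER_CUBIC)[:,:,::-1])
print(proj(c,bot.get_obs()['eef_pos']))
E
```

```text
[-0.0044, 0.0015, 0.2711] [0.0, 0.0, 0.0006] dist rows 2.2 rot rows 0.0
t 9.3 pos [ 624.9 -107.9  119.5] F [-0.1  0.5  0.1] w 59.9
[[354.49610731 200.77859811]]
```

View pics/s8.png

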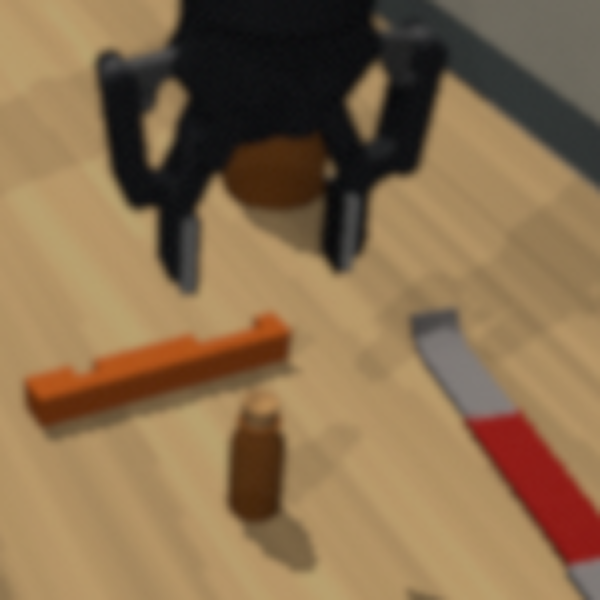

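Request:
play_rows --motion '[[[-0.004,0.001,0.04],[0,0,0]],[[-0.0044,0.0015,0.11],[0,0,0]],[[-0.0044,0.0015,0.18],[0,0,0]],[[-0.0044,0.0015,0.23],[0,0,0]],[[-0.0044,0.0015,0.26],[0,0,0]],[[-0.0044,0.0015,0.271],[0,0,0]],[[-0.0044,0.0015,0.271],[0,0,0]],[[-0.0044,0.0015,0.271],[0,0,0]]]'

```text
t: 10.15
eef_pos: [0.6262, -0.1098, 0.012]
tool_rot: [0.001, 0.751, 0.661, 0.001]
contact_force: [0.0, -0.4, 0.3]
gripper_width: 0.702
```

```bash
python3 go.py 625.3 -109.7 11 82.5;python3 - <<'E'
from h import *
c=cam('side'); im=c['pixels'][180:280,300:420]; cv2.imwrite('pics/s9.png',cv2.resize(im,None,fx=5,fy=5,interpolation=cv2.INTER_CUBIC)[:,:,::-1])
E
```

```text
[0.0001, -0.0022, 0.0026] [0.0003, 0.0, 0.0005] dist rows 0.0 rot rows 0.0
t 10.15 pos [ 626.2 -109.8   12. ] F [ 0.  -0.4  0.3] w 60.0
```

View pics/s9.png

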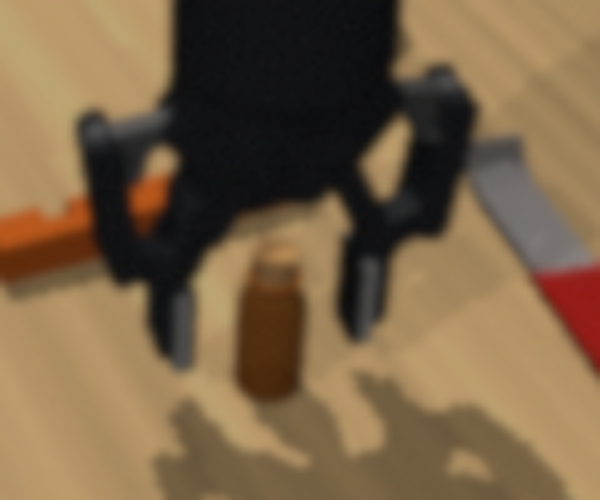

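Request:
play_rows --motion '[[[-0.005,-0.002,0.0025],[0,0,0]],[[-0.005,-0.002,0.0025],[0,0,0]],[[-0.005,-0.002,0.0025],[0,0,0]]]'

```text
t: 10.5
eef_pos: [0.6254, -0.1119, 0.0117]
tool_rot: [0.001, 0.751, 0.661, 0.001]
contact_force: [0.5, -0.6, -0.4]
gripper_width: 0.707
```

Request:
play_rows --motion '[[[0,0,0],[0,0,0]],[[0,0,0],[0,0,0]],[[0,0,0],[0,0,0]],[[0,0,0],[0,0,0]],[[0,0,0],[0,0,0]],[[0,0,0],[0,0,0]],[[0,0,0],[0,0,0]]]' --fingers 20 --grip_force 30

```text
t: 11.2
eef_pos: [0.6256, -0.1119, 0.0119]
tool_rot: [0.001, 0.751, 0.661, 0.001]
contact_force: [-0.2, 1.0, 4.0]
gripper_width: 0.297
```

```bash
python3 go.py 625.3 -111.7 11 82.5;python3 - <<'E'
from h import *
c=cam('side'); im=c['pixels'][180:280,300:420]; cv2.imwrite('pics/s10.png',cv2.resize(im,None,fx=5,fy=5,interpolation=cv2.INTER_CUBIC)[:,:,::-1])
E
```

```text
[0.0005, -0.0007, 0.0022] [0.0005, -0.0, 0.0005] dist rows 0.0 rot rows 0.0
t 11.2 pos [ 625.6 -111.9   11.9] F [-0.2  1.   4. ] w 25.4
```

View pics/s10.png

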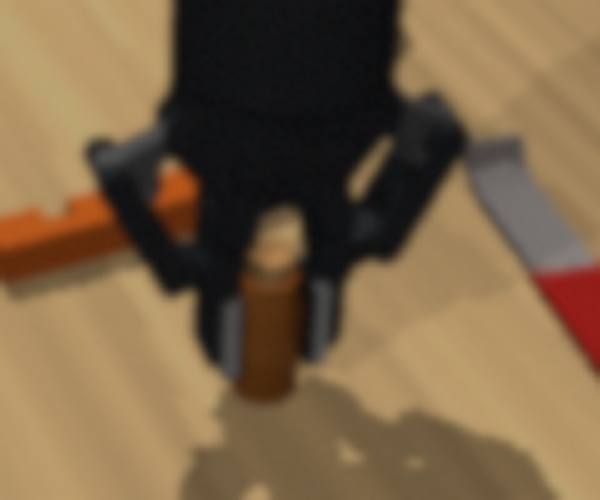

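Request:
play_rows --motion '[[[0,0,-0.02],[0,0,0]],[[0,0,-0.06],[0,0,0]],[[0,0,-0.11],[0,0,0]],[[0,0,-0.16],[0,0,0]],[[0,0,-0.19],[0,0,0]],[[0,0,-0.2],[0,0,0]],[[0,0,-0.2],[0,0,0]]]'

```text
t: 11.95
eef_pos: [0.6256, -0.1118, 0.0925]
tool_rot: [0.002, 0.751, 0.661, 0.002]
contact_force: [-0.3, -0.3, -1.4]
gripper_width: 0.295
```

```bash
python3 go.py 543.4 293.5 90 82.5
```

```text
[0.9788, -0.3328, 0.0052] [0.0007, -0.0, 0.0005] dist rows 8.3 rot rows 0.0
t 11.95 pos [ 625.6 -111.8   92.5] F [-0.3 -0.3 -1.4] w 25.2
```

Request:
play_rows --motion '[[[0.03,-0.01,0],[0,0,0]],[[0.08,-0.027,0],[0,0,0]],[[0.15,-0.05,0],[0,0,0]],[[0.23,-0.08,0],[0,0,0]],[[0.32,-0.11,0],[0,0,0]],[[0.41,-0.14,0],[0,0,0]],[[0.5,-0.17,0.003],[0,0,0]],[[0.59,-0.2,0.003],[0,0,0]]]'

```text
t: 12.75
eef_pos: [0.5745, 0.1348, 0.0899]
tool_rot: [0.001, 0.75, 0.661, 0.001]
contact_force: [0.7, 0.2, -0.1]
gripper_width: 0.288
```

```bash
python3 go.py 543.4 293.5 90 82.5
```

```text
[0.3836, -0.1273, -0.0005] [0.0003, 0.0, 0.0006] dist rows 3.2 rot rows 0.0
t 12.75 pos [574.5 134.8  89.9] F [ 0.7  0.2 -0.1] w 24.6
```

Request:
play_rows --motion '[[[0.09,-0.03,0],[0,0,0]],[[0.17,-0.056,0],[0,0,0]],[[0.24,-0.08,0],[0,0,0]],[[0.3,-0.1,0],[0,0,0]],[[0.35,-0.117,0],[0,0,0]],[[0.375,-0.125,0],[0,0,0]],[[0.3836,-0.1273,0],[0,0,0.0006]],[[0.3836,-0.1273,0],[0,0,0.0006]]]'

```text
t: 13.55
eef_pos: [0.5431, 0.2932, 0.0894]
tool_rot: [0.001, 0.752, 0.659, 0.0]
contact_force: [0.0, -0.1, 0.1]
gripper_width: 0.29
```

Request:
play_rows --motion '[[[0,0,0],[0,0,0]],[[0,0,0],[0,0,0]]]'

```text
t: 13.75
eef_pos: [0.5435, 0.2915, 0.0894]
tool_rot: [0.001, 0.752, 0.659, -0.0]
contact_force: [-0.1, 0.4, -1.3]
gripper_width: 0.294
```

```bash
python3 go.py 543.4 293.5 90 82.5 543.4 293.5 25 82.5;python3 - <<'E'
from h import *
c=cam('side'); im=c['pixels'][90:200,170:310]; cv2.imwrite('pics/s11.png',cv2.resize(im,None,fx=5,fy=5,interpolation=cv2.INTER_CUBIC)[:,:,::-1])
E
```

```text
[0.0048, -0.0008, -0.0016] [0.0003, 0.0003, -0.0003] dist rows 0.0 rot rows 0.0
[0.0051, -0.0011, 0.1609] [0.0003, 0.0003, -0.0003] dist rows 1.3 rot rows 0.0
t 13.75 pos [543.5 291.5  89.4] F [-0.1  0.4 -1.3] w 25.1
```

View pics/s11.png

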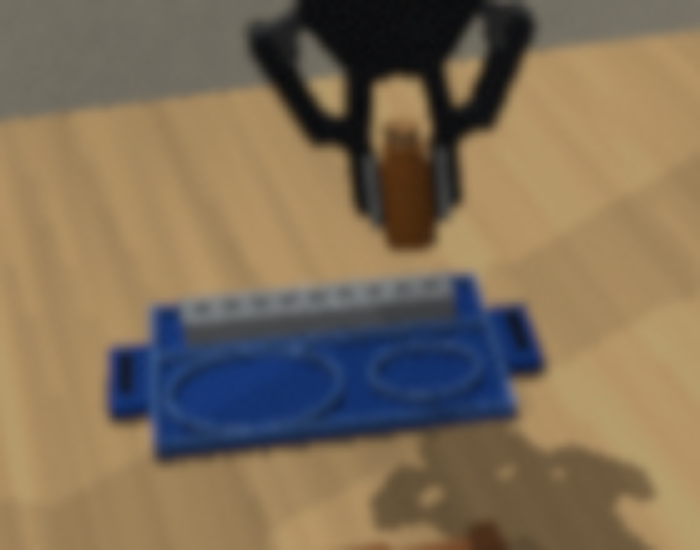

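Request:
play_rows --motion '[[[0.003,0,0.02],[0,0,0]],[[0.005,-0.001,0.06],[0,0,0]],[[0.005,-0.001,0.1],[0,0,0]],[[0.005,-0.001,0.14],[0,0,0]],[[0.005,-0.001,0.16],[0,0,0]],[[0.005,-0.001,0.16],[0,0,0]],[[0.005,-0.001,0.16],[0,0,0]],[[0.005,-0.001,0.16],[0,0,0]]]'

```text
t: 14.6
eef_pos: [0.544, 0.2939, 0.026]
tool_rot: [0.001, 0.752, 0.659, 0.001]
contact_force: [0.9, -0.2, 0.2]
gripper_width: 0.295
```

```bash
python3 go.py 543.4 293.5 16.2 82.5;python3 - <<'E'
from h import *
c=cam('side'); im=c['pixels'][90:200,170:310]; cv2.imwrite('pics/s12.png',cv2.resize(im,None,fx=5,fy=5,interpolation=cv2.INTER_CUBIC)[:,:,::-1])
E
```

```text
[-0.0011, -0.0015, 0.0246] [0.0005, 0.0001, -0.0003] dist rows 0.2 rot rows 0.0
t 14.6 pos [544.  293.9  26. ] F [ 0.9 -0.2  0.2] w 25.2
```

View pics/s12.png

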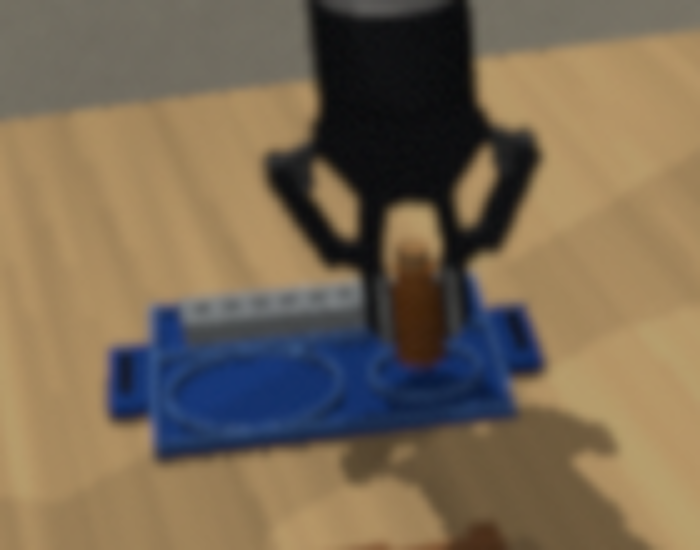

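Request:
play_rows --motion '[[[-0.001,-0.001,0.006],[0,0,0]],[[-0.001,-0.001,0.013],[0,0,0]],[[-0.001,-0.001,0.019],[0,0,0]],[[-0.001,-0.001,0.0235],[0.0005,0,0]],[[-0.001,-0.001,0.0245],[0.0005,0,0]],[[-0.001,-0.001,0.0245],[0.0005,0,0]],[[-0.001,-0.001,0.0245],[0.0005,0,0]],[[-0.001,-0.001,0.0245],[0.0005,0,0]]]'

```text
t: 15.45
eef_pos: [0.5437, 0.2936, 0.0164]
tool_rot: [0.0, 0.752, 0.659, -0.0]
contact_force: [-0.1, -0.8, 0.3]
gripper_width: 0.293
```

```bash
python3 go.py 543.4 293.5 16.2 82.5;python3 - <<'E'
from h import *
c=cam('side'); im=c['pixels'][90:200,170:310]; cv2.imwrite('pics/s13.png',cv2.resize(im,None,fx=5,fy=5,interpolation=cv2.INTER_CUBIC)[:,:,::-1])
c=cam('top'); im=c['pixels'][160:300,120:260]; cv2.imwrite('pics/t13.png',cv2.resize(im,None,fx=4,fy=4,interpolation=cv2.INTER_CUBIC)[:,:,::-1])
E
```

```text
[-0.0004, -0.0006, 0.0005] [-0.0, 0.0001, -0.0003] dist rows 0.0 rot rows 0.0
t 15.45 pos [543.7 293.6  16.4] F [-0.1 -0.8  0.3] w 25.0
```

View pics/s13.png

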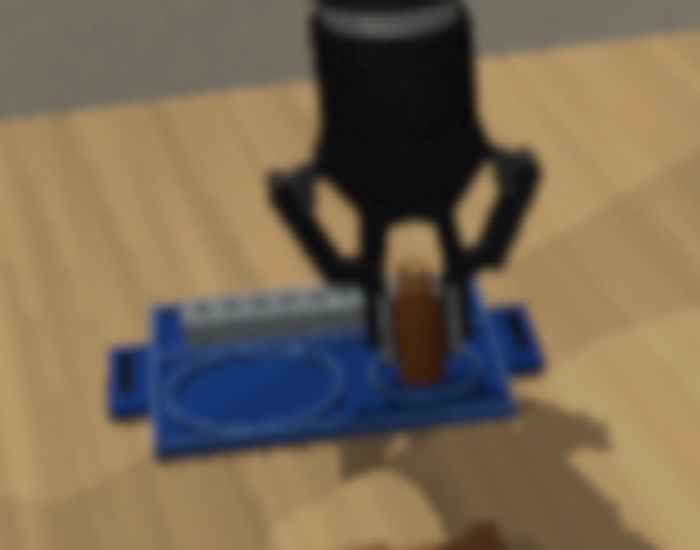

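Request:
play_rows --motion '[[[0,0,0.0012],[0,0,0]],[[0,0,0.0012],[0,0,0]],[[0,0,0.0012],[0,0,0]]]'

```text
t: 15.85
eef_pos: [0.5437, 0.2937, 0.0159]
tool_rot: [0.0, 0.752, 0.659, -0.0]
contact_force: [0.8, -0.2, 0.5]
gripper_width: 0.291
```

Request:
play_rows --motion '[[[0,0,0],[0,0,0]],[[0,0,0],[0,0,0]],[[0,0,0],[0,0,0]],[[0,0,0],[0,0,0]]]' --fingers 40

```text
t: 16.25
eef_pos: [0.5437, 0.2937, 0.016]
tool_rot: [0.0, 0.752, 0.659, -0.0]
contact_force: [-0.2, -0.3, -0.1]
gripper_width: 0.466
```

Request:
play_rows --motion '[[[0,0,-0.01],[0,0,0]],[[0,0,-0.04],[0,0,0]],[[0,0,-0.09],[0,0,0]],[[0,0,-0.15],[0,0,0]],[[0,0,-0.21],[0,0,0]],[[0,0,-0.25],[0,0,0]],[[0,0,-0.26],[0,0,0]]]'

```text
t: 16.95
eef_pos: [0.5449, 0.2943, 0.1225]
tool_rot: [0.0, 0.752, 0.659, 0.002]
contact_force: [0.4, -0.4, -0.1]
gripper_width: 0.468
```

```bash
python3 go.py 621 -8.5 110 3.4;python3 - <<'E'
from h import *
c=cam('side'); im=c['pixels'][90:200,170:310]; cv2.imwrite('pics/s14.png',cv2.resize(im,None,fx=5,fy=5,interpolation=cv2.INTER_CUBIC)[:,:,::-1])
E
```

```text
[-0.7252, 0.2887, 0.0304] [0.0001, -0.0006, 0.2194] dist rows 6.2 rot rows 9.2
t 16.95 pos [544.9 294.3 122.5] F [ 0.4 -0.4 -0.1] w 39.9
```

View pics/s14.png

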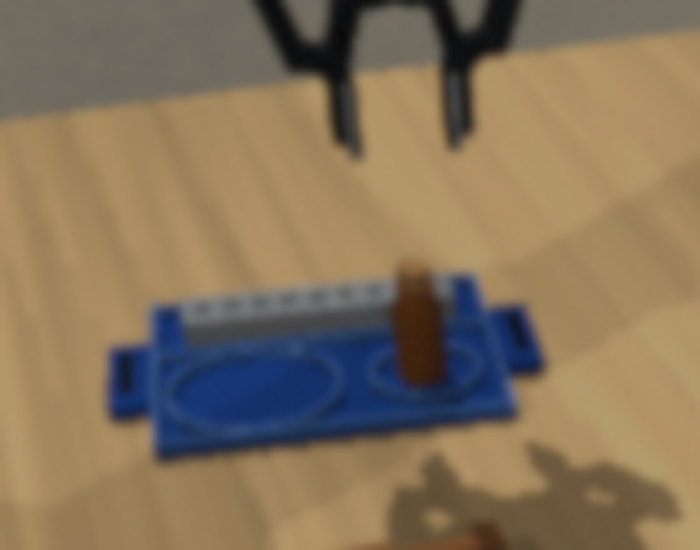

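Request:
play_rows --motion '[[[-0.06,0.024,0],[0,0,0.02]],[[-0.15,0.06,0.005],[0,0,0.043]],[[-0.26,0.1,0.01],[0,0,0.066]],[[-0.36,0.143,0.015],[0,0,0.089]],[[-0.46,0.183,0.02],[0,0,0.112]],[[-0.55,0.22,0.025],[0,0,0.135]],[[-0.63,0.25,0.03],[0,0,0.158]],[[-0.69,0.275,0.03],[0,0,0.181]]]' --fingers 45

```text
t: 17.8
eef_pos: [0.6162, 0.0032, 0.1084]
tool_rot: [-0.0, 0.989, 0.146, 0.0]
contact_force: [0.7, -0.1, -0.2]
gripper_width: 0.524
```

```bash
python3 go.py 621 -8.5 110 3.4
```

```text
[0.0029, 0.0315, -0.0041] [-0.0, -0.0, 0.0371] dist rows 0.3 rot rows 1.6
t 17.8 pos [616.2   3.2 108.4] F [ 0.7 -0.1 -0.2] w 44.8
```

Request:
play_rows --motion '[[[0.003,0.02,0],[0,0,0.02]],[[0.003,0.03,0],[0,0,0.037]],[[0.003,0.0315,0],[0,0,0.037]],[[0.003,0.0315,0],[0,0,0.037]],[[0.003,0.0315,0],[0,0,0.037]]]'

```text
t: 18.3
eef_pos: [0.6207, -0.0078, 0.1079]
tool_rot: [-0.0, 1.0, 0.032, -0.0]
contact_force: [0.1, 0.0, -0.6]
gripper_width: 0.526
```

```bash
python3 go.py 621 -8.5 7 3.4 ;python3 - <<'E'
from h import *
c=cam('side'); im=c['pixels'][120:250,250:400]; cv2.imwrite('pics/s15.png',cv2.resize(im,None,fx=4.5,fy=4.5,interpolation=cv2.INTER_CUBIC)[:,:,::-1])
E
```

```text
[0.0008, 0.0018, 0.2523] [-0.0001, 0.0001, 0.0006] dist rows 2.0 rot rows 0.0
t 18.3 pos [620.7  -7.8 107.9] F [ 0.1  0.  -0.6] w 44.9
```

View pics/s15.png

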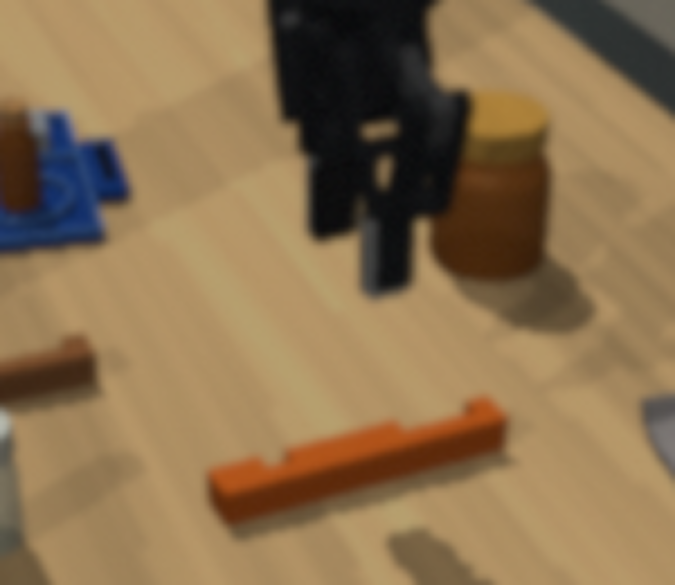

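Request:
play_rows --motion '[[[0.001,0.002,0.05],[0,0,0]],[[0.001,0.002,0.12],[0,0,0]],[[0.001,0.002,0.18],[0,0,0]],[[0.001,0.002,0.225],[0,0,0]],[[0.001,0.002,0.248],[0,0,0]],[[0.001,0.002,0.252],[0,0,0]],[[0.001,0.002,0.252],[0,0,0]],[[0.001,0.002,0.252],[0,0,0]]]'

```text
t: 19.15
eef_pos: [0.622, -0.0087, 0.0083]
tool_rot: [-0.0, 1.0, 0.031, 0.001]
contact_force: [0.2, 0.6, -0.3]
gripper_width: 0.529
```

```bash
python3 go.py 621 -8.5 7 3.4 ;python3 - <<'E'
from h import *
c=cam('side'); im=c['pixels'][150:250,270:380]; cv2.imwrite('pics/s16.png',cv2.resize(im,None,fx=5.5,fy=5.5,interpolation=cv2.INTER_CUBIC)[:,:,::-1])
E
```

```text
[-0.0025, -0.0007, 0.0034] [-0.0001, -0.0002, 0.0005] dist rows 0.0 rot rows 0.0
t 19.15 pos [622.   -8.7   8.3] F [ 0.2  0.6 -0.3] w 45.1
```

View pics/s16.png

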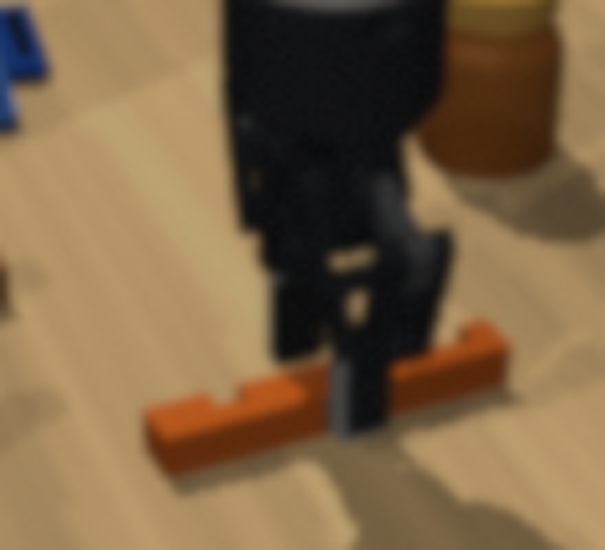

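Request:
play_rows --motion '[[[-0.005,-0.001,0.0035],[0,0,0]],[[-0.005,-0.001,0.0035],[0,0,0]],[[-0.005,-0.001,0.0035],[0,0,0]]]'

```text
t: 19.5
eef_pos: [0.62, -0.0083, 0.0072]
tool_rot: [-0.0, 1.0, 0.031, 0.001]
contact_force: [0.0, -0.8, -0.6]
gripper_width: 0.526
```

Request:
play_rows --motion '[[[0,0,0],[0,0,0]],[[0,0,0],[0,0,0]],[[0,0,0],[0,0,0]],[[0,0,0],[0,0,0]],[[0,0,0],[0,0,0]],[[0,0,0],[0,0,0]]]' --fingers 12 --grip_force 40

```text
t: 20.1
eef_pos: [0.6203, -0.0083, 0.0074]
tool_rot: [-0.0, 1.0, 0.031, 0.001]
contact_force: [-0.8, 0.5, 5.2]
gripper_width: 0.217
```

Request:
play_rows --motion '[[[0,0,-0.03],[0,0,0]],[[0,0,-0.08],[0,0,0]],[[0,0,-0.14],[0,0,0]],[[0,0,-0.19],[0,0,0]],[[0,0,-0.22],[0,0,0]],[[0,0,-0.22],[0,0,0]]]'

```text
t: 20.7
eef_pos: [0.621, -0.0085, 0.0971]
tool_rot: [-0.0, 1.0, 0.031, 0.002]
contact_force: [0.1, -0.1, -0.5]
gripper_width: 0.222
```

```bash
python3 - <<'E'
import numpy as np
a=np.radians(17);R=np.array([[np.cos(a),-np.sin(a)],[np.sin(a),np.cos(a)]])
for p in((0,46.5),(-37,-28.5),(48,-28.5)): print(R@p+[505,-324.3])
E
python3 go.py 491.4 -279.8 95 17; python3 - <<'E'
from h import *
c=cam('side'); im=c['pixels'][120:270,270:420]; cv2.imwrite('pics/s17.png',cv2.resize(im,None,fx=4,fy=4,interpolation=cv2.INTER_CUBIC)[:,:,::-1])
E
```

```text
[ 491.40471573 -279.83182885]
[ 477.94931761 -362.37243862]
[ 559.23522187 -337.52084372]
[-0.3659, 0.6566, 0.0029] [-0.0, -0.0008, -0.0372] dist rows 6.0 rot rows 1.6
t 20.7 pos [621.   -8.5  97.1] F [ 0.1 -0.1 -0.5] w 18.9
```

View pics/s17.png

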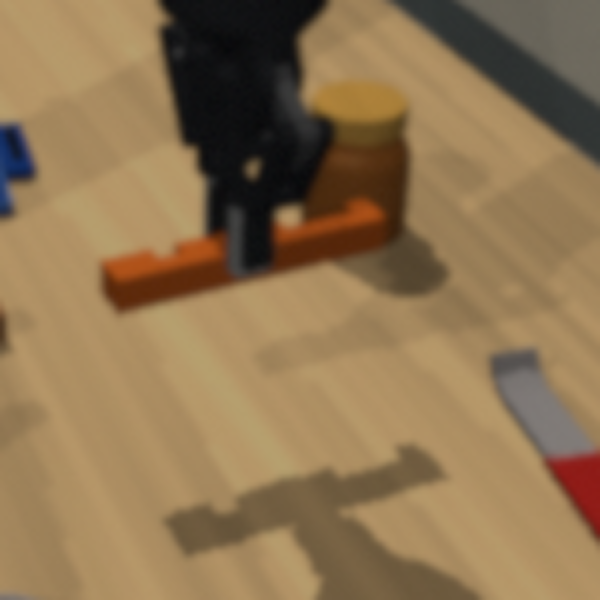

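Request:
play_rows --motion '[[[-0.03,0.055,0],[0,0,0]],[[-0.085,0.15,0],[0,0,-0.01]],[[-0.145,0.26,0],[0,0,-0.02]],[[-0.205,0.37,0],[0,0,-0.03]],[[-0.265,0.48,0],[0,0,-0.037]],[[-0.32,0.58,0.003],[0,0,-0.037]],[[-0.355,0.64,0.003],[0,-0.0008,-0.037]],[[-0.366,0.6566,0.003],[0,-0.0008,-0.037]]]'

```text
t: 21.55
eef_pos: [0.4876, -0.283, 0.0933]
tool_rot: [0.0, 0.99, 0.144, -0.002]
contact_force: [-0.0, 0.4, -0.8]
gripper_width: 0.221
```

Request:
play_rows --motion '[[[0,0,0],[0,0,0]],[[0,0,0],[0,0,0]]]'

```text
t: 21.75
eef_pos: [0.4875, -0.282, 0.0925]
tool_rot: [-0.0, 0.989, 0.145, -0.003]
contact_force: [0.6, 0.9, -0.7]
gripper_width: 0.217
```

```bash
python3 go.py 491.4 -279.8 18 17; python3 - <<'E'
from h import *
c=cam('side'); im=c['pixels'][200:400,220:450]; cv2.imwrite('pics/s18.png',cv2.resize(im,None,fx=3,fy=3,interpolation=cv2.INTER_CUBIC)[:,:,::-1])
E
```

```text
[0.0117, -0.0021, 0.1862] [-0.0003, 0.0008, -0.001] dist rows 1.5 rot rows 0.1
t 21.75 pos [ 487.5 -282.    92.5] F [ 0.6  0.9 -0.7] w 18.5
```

View pics/s18.png

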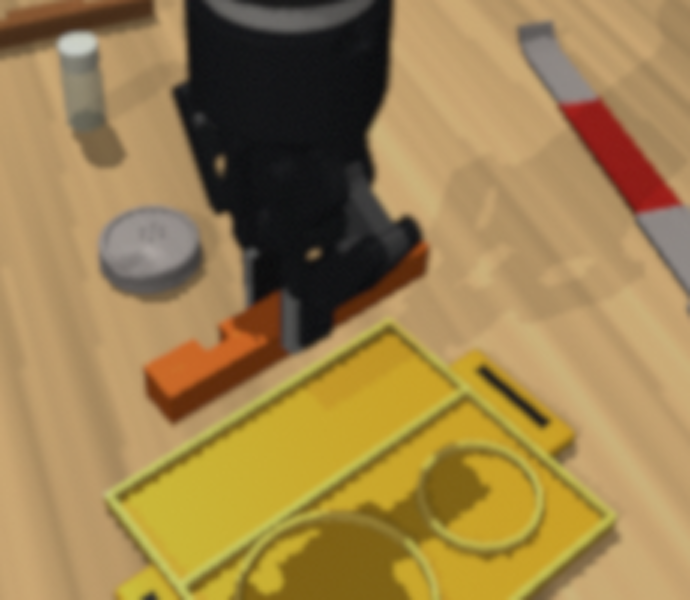

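Request:
play_rows --motion '[[[0.006,-0.001,0.03],[0,0,0]],[[0.011,-0.002,0.08],[0,0.001,-0.001]],[[0.011,-0.002,0.13],[0,0.001,-0.001]],[[0.011,-0.002,0.165],[0,0.001,-0.001]],[[0.011,-0.002,0.185],[0,0.001,-0.001]],[[0.011,-0.002,0.185],[0,0.001,-0.001]],[[0.011,-0.002,0.185],[0,0.001,-0.001]]]'

```text
t: 22.5
eef_pos: [0.4921, -0.2795, 0.0188]
tool_rot: [-0.001, 0.989, 0.148, 0.001]
contact_force: [-0.4, 0.4, -0.3]
gripper_width: 0.221
```

```bash
python3 go.py 491.4 -279.8 11.6 17; python3 - <<'E'
from h import *
c=cam('side'); im=c['pixels'][200:400,220:450]; cv2.imwrite('pics/s19.png',cv2.resize(im,None,fx=3,fy=3,interpolation=cv2.INTER_CUBIC)[:,:,::-1])
c=cam('top'); im=c['pixels'][210:330,390:510]; cv2.imwrite('pics/t19.png',cv2.resize(im,None,fx=4,fy=4,interpolation=cv2.INTER_CUBIC)[:,:,::-1])
E
```

```text
[-0.0019, 0.0003, 0.0181] [-0.0002, -0.0003, 0.0002] dist rows 0.1 rot rows 0.0
t 22.5 pos [ 492.1 -279.5   18.8] F [-0.4  0.4 -0.3] w 18.9
```

View pics/s19.png

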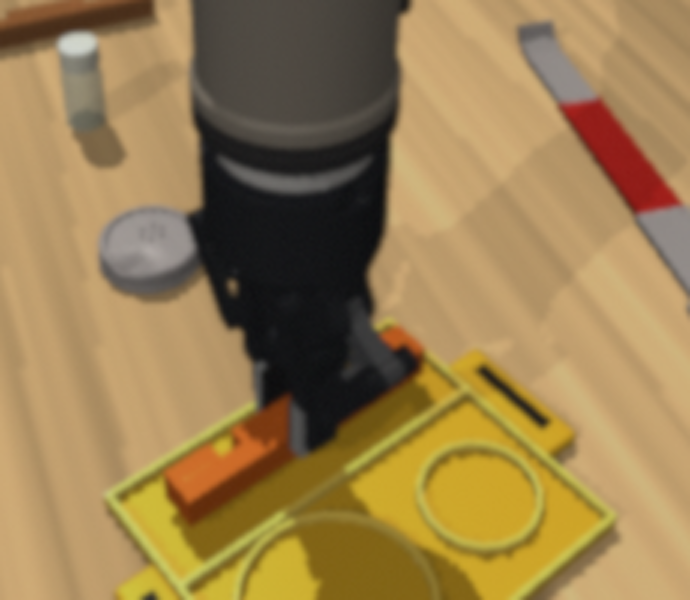

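View pics/t19.png

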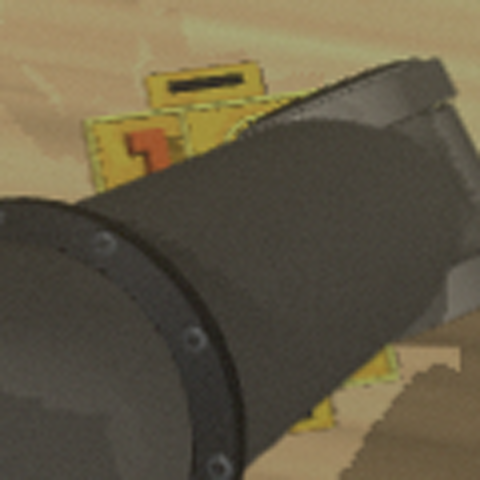

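Well placed above the seat; lower and release.

Request:
play_rows --motion '[[[-0.001,0,0.006],[0,0,0]],[[-0.002,0,0.012],[0,0,0]],[[-0.002,0,0.018],[0,0,0]],[[-0.002,0,0.018],[0,0,0]],[[-0.002,0,0.018],[0,0,0]],[[-0.002,0,0.018],[0,0,0]]]'

```text
t: 23.2
eef_pos: [0.4916, -0.28, 0.0121]
tool_rot: [-0.001, 0.989, 0.148, 0.001]
contact_force: [0.6, 0.5, -1.1]
gripper_width: 0.225
```

Request:
play_rows --motion '[[[0,0,0],[0,0,0]],[[0,0,0],[0,0,0]],[[0,0,0],[0,0,0]]]' --fingers 32

```text
t: 23.5
eef_pos: [0.4917, -0.28, 0.0122]
tool_rot: [-0.001, 0.989, 0.148, 0.001]
contact_force: [-0.2, 0.5, 0.4]
gripper_width: 0.371
```

Request:
play_rows --motion '[[[0,0,-0.02],[0,0,0]],[[0,0,-0.07],[0,0,0]],[[0,0,-0.13],[0,0,0]],[[0,0,-0.2],[0,0,0]],[[0,0,-0.22],[0,0,0]],[[0,0,-0.22],[0,0,0]]]'

```text
t: 24.1
eef_pos: [0.4923, -0.2805, 0.1016]
tool_rot: [0.0, 0.989, 0.148, 0.003]
contact_force: [1.0, -0.5, 0.5]
gripper_width: 0.37
```

```bash
python3 go.py 462.5 -128 90 17;python3 - <<'E'
from h import *
c=cam('side'); im=c['pixels'][200:400,220:450]; cv2.imwrite('pics/s20.png',cv2.resize(im,None,fx=3,fy=3,interpolation=cv2.INTER_CUBIC)[:,:,::-1])
E
```

```text
[0.0405, -0.3863, 0.0288] [0.0001, -0.0009, 0.0002] dist rows 3.1 rot rows 0.0
t 24.1 pos [ 492.3 -280.5  101.6] F [ 1.  -0.5  0.5] w 31.6
```

View pics/s20.png

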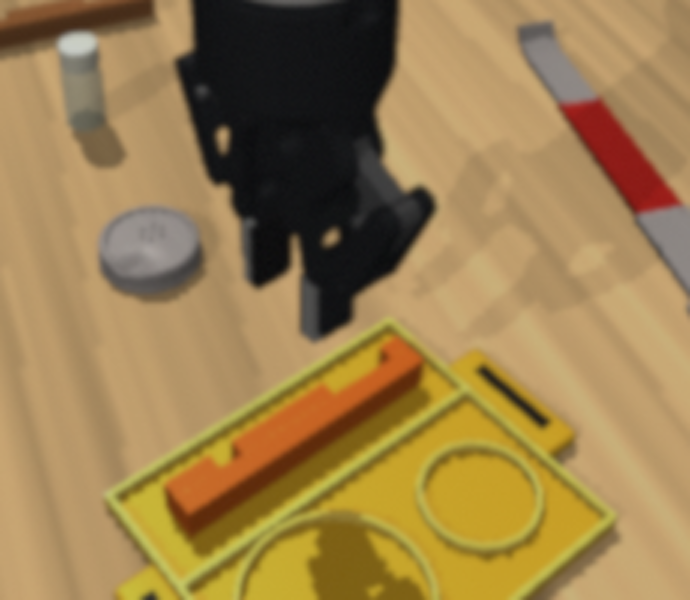

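Request:
play_rows --motion '[[[0.005,-0.05,0],[0,0,0]],[[0.015,-0.13,0.01],[0,0,0]],[[0.025,-0.23,0.02],[0,0,0]],[[0.034,-0.32,0.028],[0,0,0]],[[0.04,-0.37,0.028],[0,0,0]],[[0.04,-0.386,0.028],[0,0,0]],[[0.04,-0.386,0.028],[0,0,0]],[[0.04,-0.386,0.028],[0,0,0]]]' --fingers 82 --grip_force 25

```text
t: 24.95
eef_pos: [0.4618, -0.1288, 0.0893]
tool_rot: [-0.0, 0.989, 0.148, 0.002]
contact_force: [-0.6, -0.6, 1.1]
gripper_width: 0.96
```

```bash
python3 go.py 462.5 -128 3 17
```

```text
[0.0015, -0.0015, 0.2157] [0.0001, -0.0006, 0.0] dist rows 1.7 rot rows 0.0
t 24.95 pos [ 461.8 -128.8   89.3] F [-0.6 -0.6  1.1] w 82.0
```

Request:
play_rows --motion '[[[0.001,-0.001,0.03],[0,0,0]],[[0.001,-0.001,0.08],[0,0,0]],[[0.0015,-0.0015,0.13],[0,-0.0005,0]],[[0.0015,-0.0015,0.175],[0,-0.0005,0]],[[0.0015,-0.0015,0.205],[0,-0.0005,0]],[[0.0015,-0.0015,0.213],[0,-0.0005,0]],[[0.0015,-0.0015,0.213],[0,-0.0005,0]],[[0.0015,-0.0015,0.213],[0,-0.0005,0]]]'

```text
t: 25.75
eef_pos: [0.4629, -0.1285, 0.0045]
tool_rot: [0.0, 0.989, 0.148, 0.001]
contact_force: [-0.3, -0.7, 0.1]
gripper_width: 0.962
```

```bash
python3 go.py 462.5 -128 3 17;python3 - <<'E'
from h import *
c=cam('side'); im=c['pixels'][200:310,210:340]; cv2.imwrite('pics/s21.png',cv2.resize(im,None,fx=5,fy=5,interpolation=cv2.INTER_CUBIC)[:,:,::-1])
E
```

```text
[-0.0005, -0.0014, 0.0037] [0.0002, -0.0002, -0.0] dist rows 0.0 rot rows 0.0
t 25.75 pos [ 462.9 -128.5    4.5] F [-0.3 -0.7  0.1] w 82.1
```

View pics/s21.png

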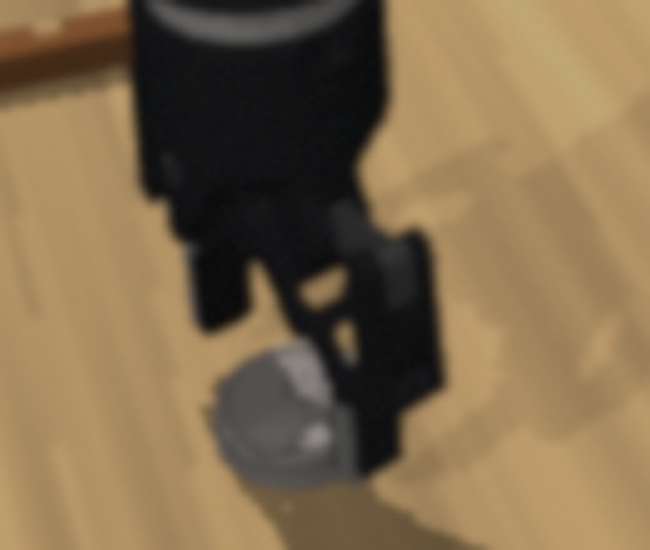

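Request:
play_rows --motion '[[[0,-0.001,0.004],[0,0,0]],[[0,-0.001,0.005],[0,0,0]],[[0,-0.001,0.005],[0,0,0]]]'

```text
t: 26.1
eef_pos: [0.4631, -0.1278, 0.0028]
tool_rot: [0.0, 0.989, 0.148, 0.001]
contact_force: [0.6, -0.3, 0.1]
gripper_width: 0.964
```

Request:
play_rows --motion '[[[0,0,0],[0,0,0]],[[0,0,0],[0,0,0]],[[0,0,0],[0,0,0]],[[0,0,0],[0,0,0]],[[0,0,0],[0,0,0]],[[0,0,0],[0,0,0]]]' --fingers 50 --grip_force 25

```text
t: 26.7
eef_pos: [0.4632, -0.1277, 0.0033]
tool_rot: [0.0, 0.989, 0.148, 0.001]
contact_force: [-1.4, 0.4, 7.1]
gripper_width: 0.66
```

```bash
python3 go.py 462.5 -128 3 17;python3 - <<'E'
from h import *
c=cam('side'); im=c['pixels'][200:310,210:340]; cv2.imwrite('pics/s22.png',cv2.resize(im,None,fx=5,fy=5,interpolation=cv2.INTER_CUBIC)[:,:,::-1])
E
```

```text
[-0.0018, 0.0003, 0.0007] [0.0001, -0.0004, 0.0] dist rows 0.0 rot rows 0.0
t 26.7 pos [ 463.2 -127.7    3.3] F [-1.4  0.4  7.1] w 56.3
```

View pics/s22.png

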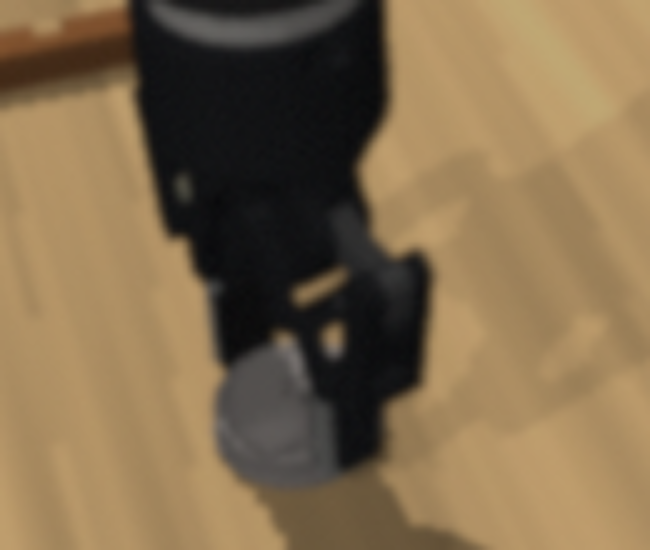

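Request:
play_rows --motion '[[[0,0,-0.02],[0,0,0]],[[0,0,-0.05],[0,0,0]],[[0,0,-0.1],[0,0,0]],[[0,0,-0.15],[0,0,0]],[[0,0,-0.18],[0,0,0]],[[0,0,-0.19],[0,0,0]],[[0,0,-0.19],[0,0,0]]]'

```text
t: 27.45
eef_pos: [0.4633, -0.1275, 0.0797]
tool_rot: [0.0, 0.989, 0.148, 0.002]
contact_force: [0.6, -0.1, -0.9]
gripper_width: 0.662
```

```bash
python3 go.py 478 -362.4 80 17;python3 - <<'E'
from h import *
c=cam('side'); im=c['pixels'][150:310,190:350]; cv2.imwrite('pics/s23.png',cv2.resize(im,None,fx=4,fy=4,interpolation=cv2.INTER_CUBIC)[:599,:,::-1])
E
```

```text
[-0.1369, 0.5723, -0.0008] [0.0001, -0.0006, 0.0001] dist rows 4.7 rot rows 0.0
t 27.45 pos [ 463.3 -127.5   79.7] F [ 0.6 -0.1 -0.9] w 56.5
```

View pics/s23.png

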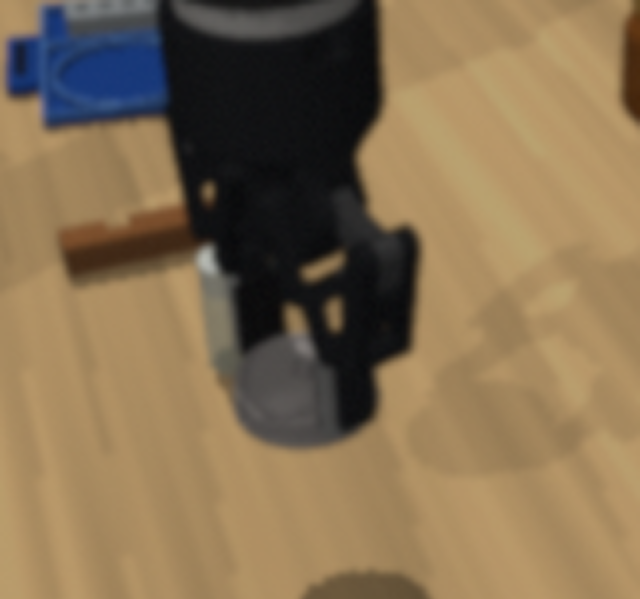

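Request:
play_rows --motion '[[[-0.008,0.03,0],[0,0,0]],[[-0.025,0.1,0],[0,0,0]],[[-0.048,0.2,0],[0,0,0]],[[-0.074,0.31,0],[0,0,0]],[[-0.1,0.42,0],[0,0,0]],[[-0.122,0.51,0],[0,0,0]],[[-0.134,0.56,0],[0,0,0]],[[-0.137,0.572,0],[0,-0.0006,0]]]'

```text
t: 28.3
eef_pos: [0.4756, -0.3666, 0.0786]
tool_rot: [0.001, 0.989, 0.146, -0.001]
contact_force: [-0.8, -0.1, -0.5]
gripper_width: 0.66
```

Request:
play_rows --motion '[[[0,0,0],[0,0,0]],[[0,0,0],[0,0,0]]]'

```text
t: 28.5
eef_pos: [0.4749, -0.3661, 0.0779]
tool_rot: [0.001, 0.989, 0.146, -0.002]
contact_force: [0.1, -0.8, -0.0]
gripper_width: 0.657
```

```bash
python3 go.py 478 -362.4 15 17;python3 - <<'E'
from h import *
c=cam('side'); im=c['pixels'][200:400,200:460]; cv2.imwrite('pics/s24.png',cv2.resize(im,None,fx=3,fy=3,interpolation=cv2.INTER_CUBIC)[:599,:,::-1])
E
```

```text
[0.0107, -0.0069, 0.1573] [0.0001, 0.0006, -0.0007] dist rows 1.3 rot rows 0.0
t 28.5 pos [ 474.9 -366.1   77.9] F [ 0.1 -0.8 -0. ] w 56.1
```

View pics/s24.png

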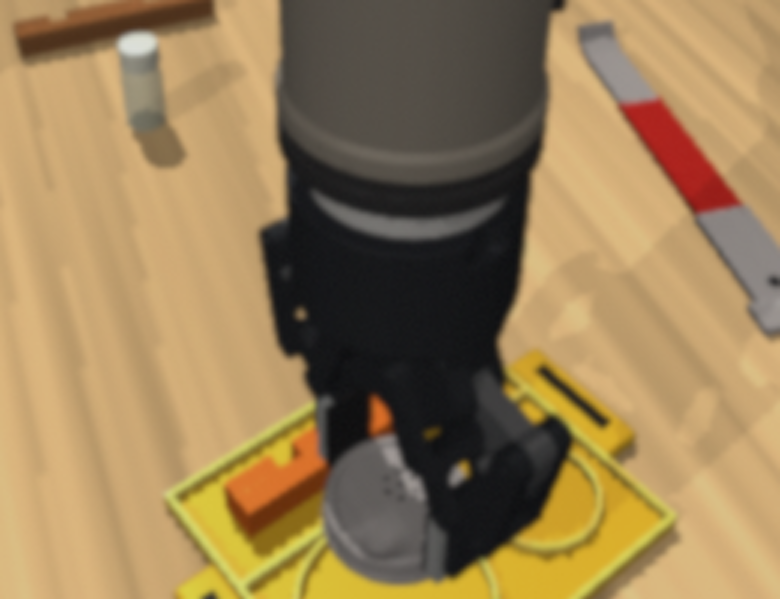

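Request:
play_rows --motion '[[[0.006,-0.004,0.02],[0,0,0]],[[0.011,-0.007,0.06],[0,0.0006,-0.0007]],[[0.011,-0.007,0.1],[0,0.0006,-0.0007]],[[0.011,-0.007,0.13],[0,0.0006,-0.0007]],[[0.011,-0.007,0.15],[0,0.0006,-0.0007]],[[0.011,-0.007,0.155],[0,0.0006,-0.0007]],[[0.011,-0.007,0.155],[0,0.0006,-0.0007]],[[0.011,-0.007,0.155],[0,0.0006,-0.0007]]]'

```text
t: 29.35
eef_pos: [0.4787, -0.3622, 0.0165]
tool_rot: [0.001, 0.989, 0.148, 0.001]
contact_force: [-0.2, -0.7, -0.1]
gripper_width: 0.659
```

```bash
python3 go.py 478 -362.4 7.5 17;python3 - <<'E'
from h import *
c=cam('side'); im=c['pixels'][200:400,200:460]; cv2.imwrite('pics/s25.png',cv2.resize(im,None,fx=3,fy=3,interpolation=cv2.INTER_CUBIC)[:599,:,::-1])
E
```

```text
[-0.0019, 0.0, 0.0224] [0.0002, -0.0001, 0.0001] dist rows 0.2 rot rows 0.0
t 29.35 pos [ 478.7 -362.2   16.5] F [-0.2 -0.7 -0.1] w 56.3
```

View pics/s25.png

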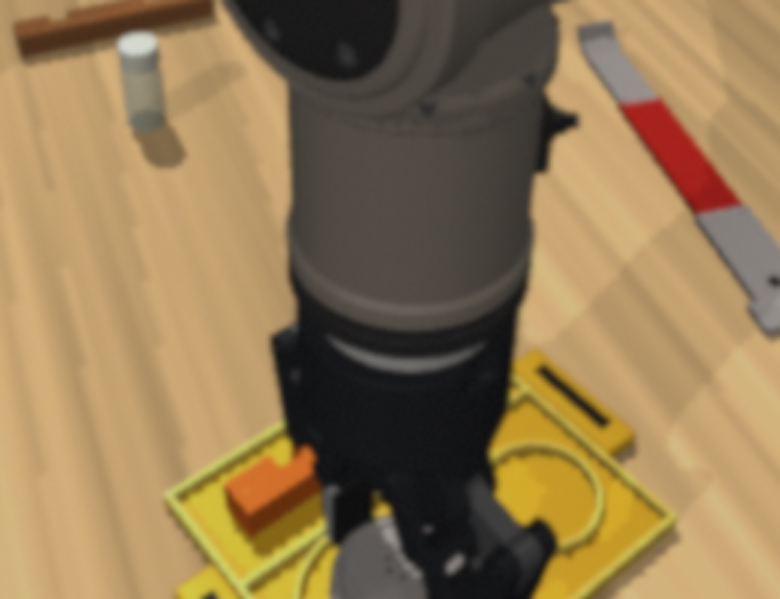

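Request:
play_rows --motion '[[[-0.001,0,0.006],[0,0,0]],[[-0.002,0,0.013],[0,0,0]],[[-0.002,0,0.019],[0,0,0]],[[-0.002,0,0.022],[0,0,0]],[[-0.002,0,0.0224],[0,0,0]],[[-0.002,0,0.0224],[0,0,0]],[[-0.002,0,0.0224],[0,0,0]]]'

```text
t: 30.1
eef_pos: [0.4781, -0.3624, 0.0076]
tool_rot: [0.001, 0.989, 0.148, 0.001]
contact_force: [0.9, -0.0, -0.1]
gripper_width: 0.659
```

```bash
python3 go.py 478 -362.4 7.3 17
```

```text
[-0.0001, 0.0, 0.0008] [0.0003, -0.0002, 0.0001] dist rows 0.0 rot rows 0.0
t 30.1 pos [ 478.1 -362.4    7.6] F [ 0.9 -0.  -0.1] w 56.3
```

Request:
play_rows --motion '[[[0,0,0.001],[0,0,0]],[[0,0,0.001],[0,0,0]],[[0,0,0.001],[0,0,0]]]'

```text
t: 30.4
eef_pos: [0.4781, -0.3624, 0.0074]
tool_rot: [0.001, 0.989, 0.148, 0.001]
contact_force: [-0.8, 0.4, 2.6]
gripper_width: 0.664
```

Request:
play_rows --motion '[[[0,0,0],[0,0,0]],[[0,0,0],[0,0,0]],[[0,0,0],[0,0,0]],[[0,0,0],[0,0,0]]]' --fingers 70

```text
t: 30.8
eef_pos: [0.4781, -0.3624, 0.0073]
tool_rot: [0.001, 0.989, 0.148, 0.001]
contact_force: [-0.1, 0.2, -0.5]
gripper_width: 0.82
```

Request:
play_rows --motion '[[[0,0,-0.02],[0,0,0]],[[0,0,-0.07],[0,0,0]],[[0,0,-0.13],[0,0,0]],[[0,0,-0.2],[0,0,0]],[[0,0,-0.26],[0,0,0]],[[0,0,-0.28],[0,0,0]],[[0,0,-0.28],[0,0,0]]]'

```text
t: 31.5
eef_pos: [0.4786, -0.3626, 0.1205]
tool_rot: [0.001, 0.989, 0.148, 0.002]
contact_force: [-0.6, 0.2, 0.1]
gripper_width: 0.818
```

```bash
python3 go.py 457.3 5.3 120 17 457.3 5.3 120 107; python3 - <<'E'
from h import *
c=cam('side'); im=c['pixels'][200:400,200:460]; cv2.imwrite('pics/s26.png',cv2.resize(im,None,fx=3,fy=3,interpolation=cv2.INTER_CUBIC)[:599,:,::-1])
E
```

```text
[0.2188, -0.8951, -0.0009] [0.0005, -0.0005, 0.0001] dist rows 7.4 rot rows 0.0
[0.2188, -0.8951, -0.0009] [0.0008, 0.0, -0.2499] dist rows 7.4 rot rows 10.5
t 31.5 pos [ 478.6 -362.6  120.5] F [-0.6  0.2  0.1] w 69.8
```

View pics/s26.png

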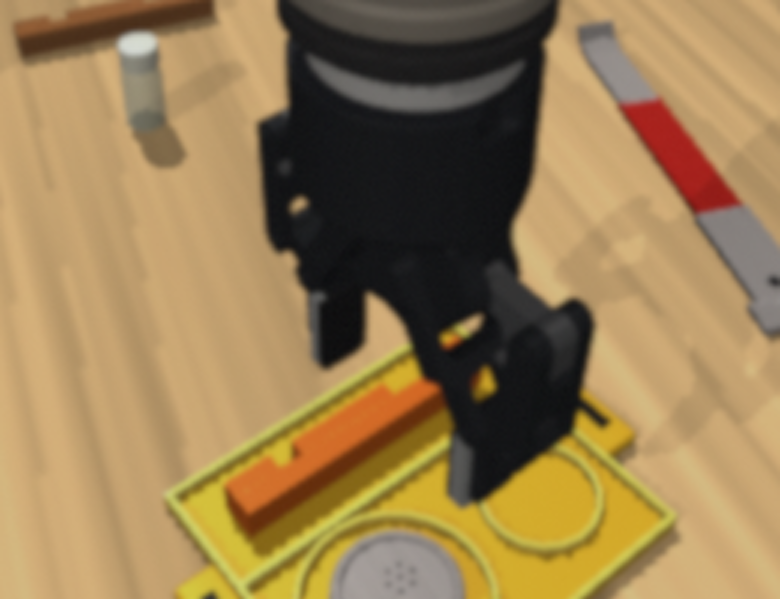

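Request:
play_rows --motion '[[[0.012,-0.05,0],[0,0,0]],[[0.035,-0.15,0],[0,0,0]],[[0.065,-0.27,0],[0,0,0]],[[0.095,-0.39,0],[0,0,0]],[[0.125,-0.51,0],[0,0,0]],[[0.154,-0.63,0],[0,0,0]],[[0.18,-0.74,0],[0,0,0]],[[0.203,-0.83,0],[0,0,0]]]' --fingers 60

```text
t: 32.35
eef_pos: [0.4568, -0.0181, 0.1178]
tool_rot: [0.001, 0.989, 0.149, -0.0]
contact_force: [1.2, -0.2, -0.3]
gripper_width: 0.702
```

Request:
play_rows --motion '[[[0.01,-0.04,0],[0,0,0]],[[0.015,-0.06,0],[0,0,0]],[[0.015,-0.06,0],[0,0,0]],[[0.015,-0.06,0],[0,0,0]]]'

```text
t: 32.75
eef_pos: [0.4553, 0.0054, 0.1175]
tool_rot: [0.001, 0.989, 0.149, -0.0]
contact_force: [0.4, -0.7, 1.3]
gripper_width: 0.699
```

```bash
python3 go.py 457.2 5.5 120 17 457.2 5.5 11.5 17
```

```text
[0.0046, 0.001, -0.0061] [0.0003, 0.0002, 0.0002] dist rows 0.1 rot rows 0.0
[0.0049, 0.0006, 0.2651] [0.0003, 0.0002, 0.0002] dist rows 2.1 rot rows 0.0
t 32.75 pos [455.3   5.4 117.5] F [ 0.4 -0.7  1.3] w 59.7
```

Request:
play_rows --motion '[[[0.005,0,0.02],[0,0,0]],[[0.005,0.001,0.06],[0,0,0]],[[0.005,0.001,0.06],[0,0,0]],[[0.005,0.001,0.06],[0,0,0]]]'

```text
t: 33.15
eef_pos: [0.4571, 0.0043, 0.0933]
tool_rot: [0.001, 0.989, 0.147, -0.001]
contact_force: [-0.1, 0.2, -0.3]
gripper_width: 0.701
```

```bash
python3 go.py 457.2 5.5 11.5 17; python3 - <<'E'
from h import *
c=cam('side'); im=c['pixels'][130:260,180:320]; cv2.imwrite('pics/s27.png',cv2.resize(im,None,fx=4.5,fy=4.5,interpolation=cv2.INTER_CUBIC)[:599,:,::-1])
E
```

```text
[0.0015, -0.0032, 0.2046] [0.0004, 0.0004, -0.0001] dist rows 1.6 rot rows 0.0
t 33.15 pos [457.1   4.3  93.3] F [-0.1  0.2 -0.3] w 59.9
```

View pics/s27.png

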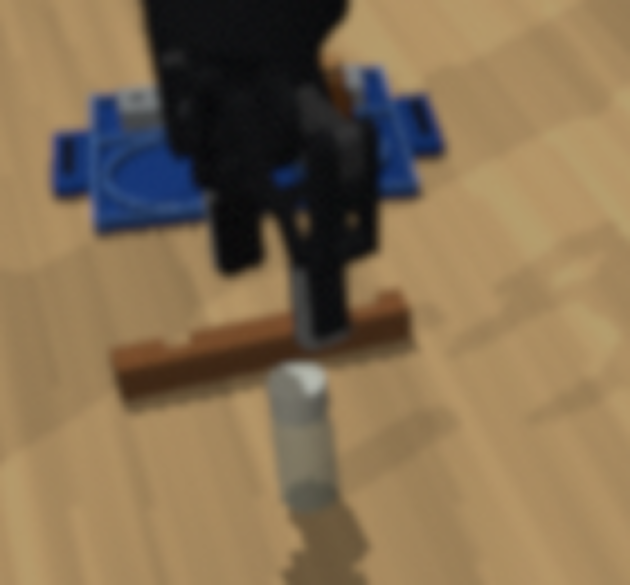

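Request:
play_rows --motion '[[[0.005,0,0.02],[0,0,0]],[[0.009,0,0.045],[0,0,0]],[[0.009,0,0.05],[0,0,0]],[[0.009,0,0.05],[0,0,0]]]'

```text
t: 33.6
eef_pos: [0.4605, 0.0055, 0.0731]
tool_rot: [0.001, 0.989, 0.148, -0.001]
contact_force: [0.1, 0.2, 1.0]
gripper_width: 0.7
```

```bash
python3 go.py 460 4.5 11.5 17; python3 - <<'E'
from h import *
c=cam('side'); im=c['pixels'][130:260,180:320]; cv2.imwrite('pics/s28.png',cv2.resize(im,None,fx=4.5,fy=4.5,interpolation=cv2.INTER_CUBIC)[:599,:,::-1])
p=bot.get_obs()['eef_pos']; print((proj(c,[p,p-[0,0,.06],[.460,.0045,0],[.460,.0045,.06]])-[180,130])*4.5)
E
```

```text
[-0.0014, 0.0017, 0.154] [0.0004, 0.0004, -0.0] dist rows 1.2 rot rows 0.0
t 33.6 pos [460.5   5.5  73.1] F [0.1 0.2 1. ] w 59.8
[[293.15642189 351.4538918 ]
 [306.75295007 468.46296864]
 [308.71838917 494.87695467]
 [295.29324568 380.05631184]]
```

View pics/s28.png

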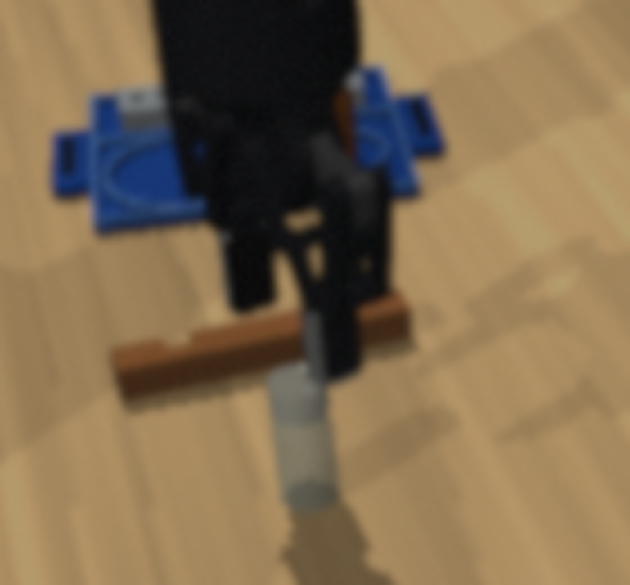

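Request:
play_rows --motion '[[[0,0,0.025],[0,0,0]],[[0,0,0.06],[0,0,0]],[[0,0,0.095],[0,0,0]],[[0,0,0.125],[0,0,0]],[[0,0,0.147],[0,0,0]],[[0,0,0.153],[0,0,0]],[[0,0,0.153],[0,0,0]],[[0,0,0.153],[0,0,0]]]'

```text
t: 34.45
eef_pos: [0.4609, 0.0052, 0.0125]
tool_rot: [0.001, 0.989, 0.148, -0.001]
contact_force: [0.1, -1.4, 0.9]
gripper_width: 0.698
```

```bash
python3 go.py 460.8 5.3 11.5 17; python3 - <<'E'
from h import *
c=cam('side'); im=c['pixels'][130:260,180:320]; cv2.imwrite('pics/s29.png',cv2.resize(im,None,fx=4.5,fy=4.5,interpolation=cv2.INTER_CUBIC)[:599,:,::-1])
E
```

```text
[-0.0001, -0.0002, 0.0025] [0.0004, 0.0002, -0.0001] dist rows 0.0 rot rows 0.0
t 34.45 pos [460.9   5.2  12.5] F [ 0.1 -1.4  0.9] w 59.6
```

View pics/s29.png

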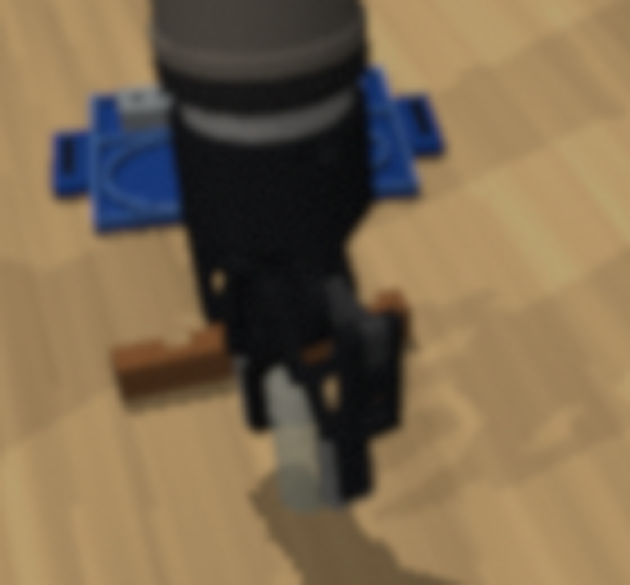

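Vial stands between the jaws. Close.

Request:
play_rows --motion '[[[0,0,0.001],[0,0,0]],[[0,0,0.001],[0,0,0]],[[0,0,0.001],[0,0,0]],[[0,0,0.001],[0,0,0]],[[0,0,0.001],[0,0,0]],[[0,0,0.001],[0,0,0]],[[0,0,0.001],[0,0,0]]]' --fingers 20 --grip_force 30

```text
t: 35.2
eef_pos: [0.4612, 0.0054, 0.0125]
tool_rot: [0.001, 0.989, 0.148, -0.0]
contact_force: [-0.9, -0.2, 6.0]
gripper_width: 0.296
```

```bash
python3 go.py 460.8 5.3 11.5 17; python3 - <<'E'
from h import *
c=cam('side'); im=c['pixels'][130:260,180:320]; cv2.imwrite('pics/s30.png',cv2.resize(im,None,fx=4.5,fy=4.5,interpolation=cv2.INTER_CUBIC)[:599,:,::-1])
E
```

```text
[-0.0009, -0.0, 0.0025] [0.0003, 0.0001, -0.0001] dist rows 0.0 rot rows 0.0
t 35.2 pos [461.2   5.4  12.5] F [-0.9 -0.2  6. ] w 25.2
```

View pics/s30.png

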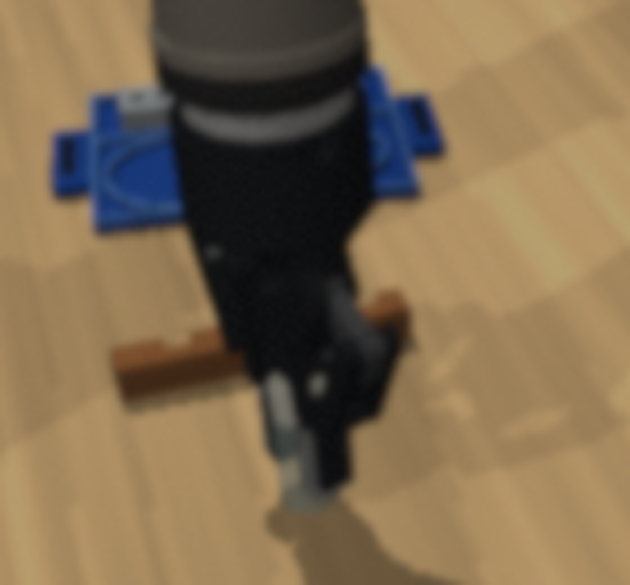

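Request:
play_rows --motion '[[[0,0,-0.02],[0,0,0]],[[0,0,-0.06],[0,0,0]],[[0,0,-0.11],[0,0,0]],[[0,0,-0.16],[0,0,0]],[[0,0,-0.19],[0,0,0]],[[0,0,-0.2],[0,0,0]],[[0,0,-0.2],[0,0,0]]]'

```text
t: 35.95
eef_pos: [0.4613, 0.0059, 0.0927]
tool_rot: [0.001, 0.989, 0.148, 0.0]
contact_force: [0.2, -0.5, 0.7]
gripper_width: 0.294
```

```bash
python3 go.py 559.5 -337.5 92 17
```

```text
[-0.0163, 0.8927, 0.0035] [0.0003, -0.0, 0.0] dist rows 7.1 rot rows 0.0
t 35.95 pos [461.3   5.9  92.7] F [ 0.2 -0.5  0.7] w 25.1
```

Request:
play_rows --motion '[[[0,0.03,0],[0,0,0]],[[-0.002,0.09,0],[0,0,0]],[[-0.003,0.17,0],[0,0,0]],[[-0.005,0.26,0],[0,0,0]],[[-0.007,0.35,0],[0,0,0]],[[-0.008,0.44,0],[0,0,0]],[[-0.01,0.53,0],[0,0,0]],[[-0.011,0.61,0],[0,0,0]]]'

```text
t: 36.75
eef_pos: [0.5278, -0.2317, 0.0922]
tool_rot: [0.001, 0.989, 0.147, -0.001]
contact_force: [1.6, 0.6, 0.1]
gripper_width: 0.297
```

```bash
python3 go.py 559.5 -337.5 92 17
```

```text
[-0.0012, 0.2761, 0.0009] [0.0003, 0.0002, -0.0002] dist rows 2.2 rot rows 0.0
t 36.75 pos [ 527.8 -231.7   92.2] F [1.6 0.6 0.1] w 25.3
```

Request:
play_rows --motion '[[[0,0.07,0],[0,0,0]],[[0,0.13,0],[0,0,0]],[[0,0.18,0],[0,0,0]],[[-0.001,0.22,0],[0,0,0]],[[-0.001,0.25,0],[0,0,0]],[[-0.001,0.27,0],[0,0,0]],[[-0.001,0.276,0],[0,0,0]],[[-0.001,0.276,0],[0,0,0]]]'

```text
t: 37.55
eef_pos: [0.5596, -0.3372, 0.0922]
tool_rot: [0.001, 0.989, 0.147, -0.001]
contact_force: [0.1, -0.8, -0.1]
gripper_width: 0.296
```

Request:
play_rows --motion '[[[0,0,0],[0,0,0]],[[0,0,0],[0,0,0]]]'

```text
t: 37.75
eef_pos: [0.5598, -0.3361, 0.0922]
tool_rot: [0.0, 0.989, 0.148, -0.001]
contact_force: [-0.3, 0.1, -0.3]
gripper_width: 0.294
```

```bash
python3 go.py 559.5 -337.5 26 17; python3 - <<'E'
from h import *
c=cam('side'); im=c['pixels'][200:400,220:460]; cv2.imwrite('pics/s31.png',cv2.resize(im,None,fx=3,fy=3,interpolation=cv2.INTER_CUBIC)[:599,:,::-1])
print((proj(c,[[.5595,-.3375,.009]])-[220,200])*3)
E
```

```text
[-0.0014, 0.0031, 0.1654] [0.0001, 0.0002, -0.0] dist rows 1.3 rot rows 0.0
t 37.75 pos [ 559.8 -336.1   92.2] F [-0.3  0.1 -0.3] w 25.1
[[477.76120264 492.04074966]]
```

View pics/s31.png

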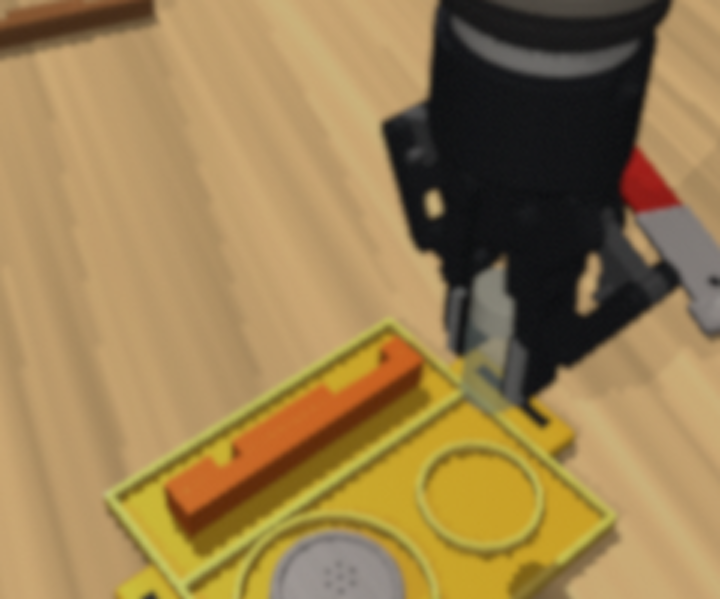

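Request:
play_rows --motion '[[[-0.001,0.002,0.02],[0,0,0]],[[-0.001,0.004,0.06],[0,0,0]],[[-0.001,0.004,0.1],[0,0,0]],[[-0.001,0.004,0.14],[0,0,0]],[[-0.001,0.004,0.16],[0,0,0]],[[-0.001,0.004,0.165],[0,0,0]],[[-0.001,0.004,0.165],[0,0,0]],[[-0.001,0.004,0.165],[0,0,0]]]'

```text
t: 38.6
eef_pos: [0.5601, -0.3384, 0.0268]
tool_rot: [0.001, 0.989, 0.148, -0.0]
contact_force: [-0.4, -0.3, 0.3]
gripper_width: 0.29
```

```bash
python3 go.py 559.5 -337.5 16.8 17; python3 - <<'E'
from h import *
c=cam('side'); im=c['pixels'][200:400,220:460]; cv2.imwrite('pics/s32.png',cv2.resize(im,None,fx=3,fy=3,interpolation=cv2.INTER_CUBIC)[:599,:,::-1])
E
```

```text
[-0.0007, -0.0027, 0.0249] [0.0002, 0.0001, -0.0001] dist rows 0.2 rot rows 0.0
t 38.6 pos [ 560.1 -338.4   26.8] F [-0.4 -0.3  0.3] w 24.7
```

View pics/s32.png

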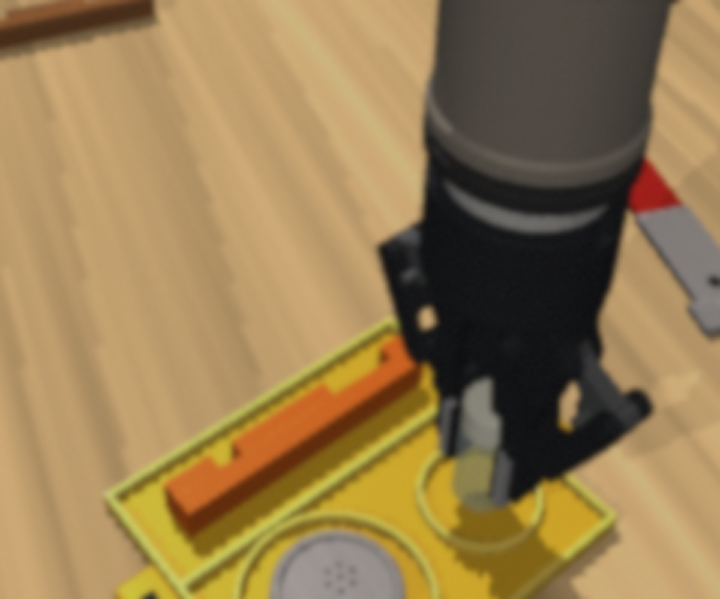

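Request:
play_rows --motion '[[[-0.001,-0.001,0.006],[0,0,0]],[[-0.001,-0.001,0.013],[0,0,0]],[[-0.001,-0.001,0.019],[0,0,0]],[[-0.001,-0.001,0.024],[0,0,0]],[[-0.001,-0.001,0.025],[0,0,0]],[[-0.001,-0.001,0.025],[0,0,0]],[[-0.001,-0.001,0.025],[0,0,0]],[[-0.001,-0.001,0.025],[0,0,0]]]'

```text
t: 39.45
eef_pos: [0.5597, -0.3382, 0.0169]
tool_rot: [0.001, 0.989, 0.148, -0.0]
contact_force: [0.4, 0.4, -2.0]
gripper_width: 0.296
```

```bash
python3 go.py 559.5 -338 16.4 17
```

```text
[-0.0004, -0.0007, 0.0014] [0.0003, 0.0, -0.0001] dist rows 0.0 rot rows 0.0
t 39.45 pos [ 559.7 -338.2   16.9] F [ 0.4  0.4 -2. ] w 25.3
```

Request:
play_rows --motion '[[[0,0,0.001],[0,0,0]],[[0,0,0.0015],[0,0,0]],[[0,0,0.0015],[0,0,0]]]'

```text
t: 39.75
eef_pos: [0.5598, -0.3383, 0.0166]
tool_rot: [0.001, 0.989, 0.148, 0.0]
contact_force: [-1.4, 0.7, 2.5]
gripper_width: 0.29
```

Request:
play_rows --motion '[[[0,0,0],[0,0,0]],[[0,0,0],[0,0,0]],[[0,0,0],[0,0,0]],[[0,0,0],[0,0,0]]]' --fingers 40

```text
t: 40.15
eef_pos: [0.5597, -0.3383, 0.0165]
tool_rot: [0.001, 0.989, 0.148, 0.0]
contact_force: [-0.3, -0.1, 0.2]
gripper_width: 0.467
```

Request:
play_rows --motion '[[[0,0,-0.01],[0,0,0]],[[0,0,-0.04],[0,0,0]],[[0,0,-0.09],[0,0,0]],[[0,0,-0.15],[0,0,0]],[[0,0,-0.21],[0,0,0]],[[0,0,-0.28],[0,0,0]],[[0,0,-0.35],[0,0,0]],[[0,0,-0.35],[0,0,0]]]'

```text
t: 40.95
eef_pos: [0.5615, -0.3401, 0.1617]
tool_rot: [0.003, 0.989, 0.147, 0.003]
contact_force: [-0.1, -0.7, 0.8]
gripper_width: 0.472
```

```bash
python3 go.py 430 20 200 60
```

```text
[-0.0516, -0.9562, -0.1029] [0.0014, -0.0004, -0.1196] dist rows 7.7 rot rows 5.0
t 40.95 pos [ 561.5 -340.1  161.7] F [-0.1 -0.7  0.8] w 40.3
```

Move aside so both cameras see the trays.

Request:
play_rows --motion '[[[-0.003,-0.06,-0.01],[0,0,0]],[[-0.01,-0.17,-0.02],[0,0,-0.02]],[[-0.016,-0.29,-0.03],[0,0,-0.04]],[[-0.022,-0.41,-0.05],[0,0,-0.06]],[[-0.03,-0.53,-0.06],[0,0,-0.08]],[[-0.035,-0.65,-0.07],[0,0,-0.1]],[[-0.04,-0.76,-0.08],[0,0,-0.12]],[[-0.045,-0.83,-0.09],[0,0,-0.12]]]'

```text
t: 41.75
eef_pos: [0.4457, -0.0247, 0.1953]
tool_rot: [0.003, 0.864, 0.504, 0.002]
contact_force: [-0.6, -1.2, 0.2]
gripper_width: 0.472
```

Request:
play_rows --motion '[[[0,0,0],[0,0,0]],[[0,0,0],[0,0,0]],[[0,0,0],[0,0,0]],[[0,0,0],[0,0,0]],[[0,0,0],[0,0,0]],[[0,0,0],[0,0,0]]]'

```text
t: 42.35
eef_pos: [0.4458, -0.0255, 0.1952]
tool_rot: [0.003, 0.864, 0.503, 0.002]
contact_force: [-0.6, -0.7, -0.3]
gripper_width: 0.463
```

```bash
python3 - <<'E'
from h import *
c=cam('side'); cv2.imwrite('pics/s40.png',c['pixels'][:,:,::-1])
c=cam('top'); 
a=c['pixels'][175:285,130:240]; b=c['pixels'][215:325,395:505]
cv2.imwrite('pics/t40.png',cv2.resize(np.hstack([a,b]),None,fx=3.6,fy=3.6,interpolation=cv2.INTER_CUBIC)[:,:,::-1])
cv2.imwrite('pics/t41.png',c['pixels'][:,:,::-1])
E
```

```text
(no output)
```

View pics/s40.png

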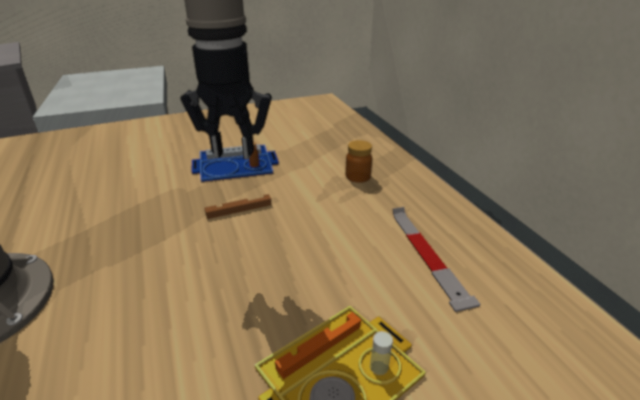

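View pics/t40.png

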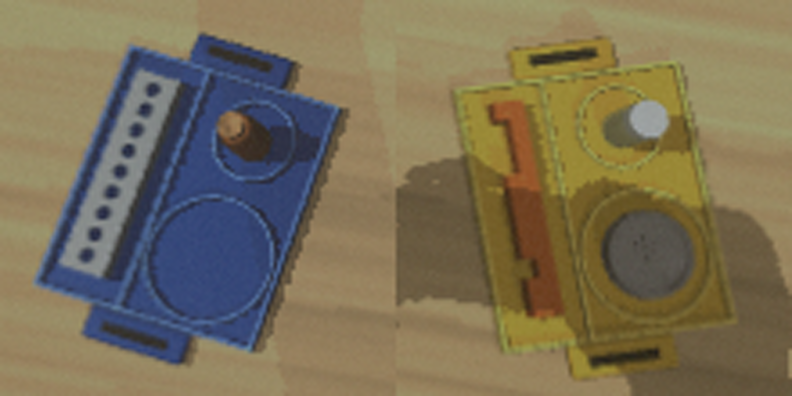

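View pics/t41.png

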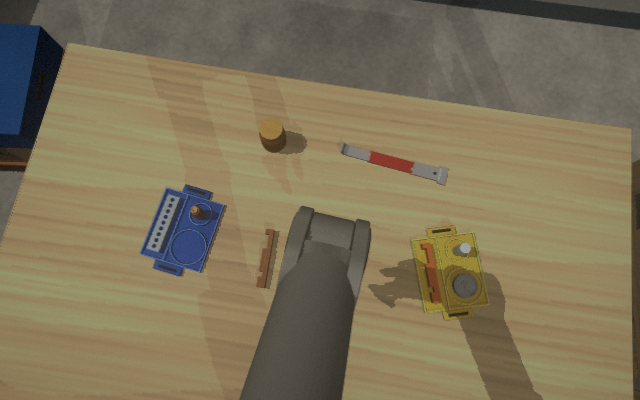

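```bash
python3 - <<'E'
from h import *
print(bot.hand_in())
E
```

```text
the job is handed in; nothing more can be done
None
```

Both hive kits are made up and the job is handed in, at about 42 s of the 128 s allowed.

- **Blue tray:** the mouse guard lies flat in the long seat, and the amber vial stands upright in the small round seat.
- **Yellow tray:** the orange reducer lies flat in the long seat, the feeder lid is top up in the large round seat, and the clear vial stands upright in the small round seat.

The last pictures from both cameras show all five pieces inside their seats and both vials standing. The pine reducer, hive tool and honey jar appear to be where they were; I judged that by eye and did not re-measure them. The arm was clear of everything at hand-in.

**Disagreement:** the two cameras differed by about 3–4 mm on positions. I split the difference, corrected against the gripper at each grasp, and checked each seat in the picture before lowering. The forces reported after each move stayed under about 8 N.

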